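# Nest the portion measures and lock them in the transport rack

## Task

Pack the portion measures for transport: slide the orange thumb wedge back out and draw the rack's keeper bar fully open, stand the largest measure flat in the rack's round bay, and nest every other measure that is there upright inside the next larger one, down to the smallest. Then slide the keeper bar fully home over the foot flange of the largest measure and slide the wedge in behind the bar until it jams it fast. Leave the other things on the worktop alone.

Things in the scene. Friction and masses are not known exactly. Their poses are not given: they have to be found in the camera images.
- measure_a: Largest open steel portion measure: cup, outer diameter 108 mm, height 62 mm, wall 2.5, floor 5 mm. Flat upright strap handle outside the wall on its own -x side: 16 mm wide (along y), 54 to 59 mm from the axis, free from the rim to 135 mm above the underside; grasp it from above across the width. Origin: centre of underside; z up. Has a foot flange, 132 mm diameter, 5 mm thick. 0.2 kg.
- measure_b: 2nd largest open steel portion measure: cup, outer diameter 85 mm, height 56 mm, wall 2.5, floor 3 mm. Flat upright strap handle outside the wall on its own -x side: 16 mm wide (along y), 42.5 to 47.5 mm from the axis, free from the rim to 135 mm above the underside; grasp it from above across the width. Origin: centre of underside; z up. May be absent. 0.14 kg. At least 5 mm play all round in a larger one.
- measure_c: 3rd largest open steel portion measure: cup, outer diameter 62 mm, height 50 mm, wall 2.5, floor 3 mm. Flat upright strap handle outside the wall on its own -x side: 16 mm wide (along y), 31 to 36 mm from the axis, free from the rim to 135 mm above the underside; grasp it from above across the width. Origin: centre of underside; z up. May be absent. 0.11 kg. At least 5 mm play all round in a larger one.
- measure_d: Smallest open steel portion measure: cup, outer diameter 40 mm, height 44 mm, wall 2.5, floor 3 mm. Flat upright strap handle outside the wall on its own -x side: 16 mm wide (along y), 20 to 25 mm from the axis, free from the rim to 135 mm above the underside; grasp it from above across the width. Origin: centre of underside; z up. May be absent. 0.08 kg. Nested at any yaw, but keep the handles apart.
- bay (a point): Centre of the bay floor, 8 mm above the worktop, of the rack, a fixed aluminium plate reaching 80 mm to its +x, -x and +y and 205 mm to its -y from here. Round the bay a low blue segmented collar, inner radius 70 mm, 6 mm high, takes the 132 mm foot flange of the largest measure. Axes are the rack's: z up, keeper bar and wedge towards -y.
- bar (a joint): Steel keeper bar, m: 0 = fully open, 0.030 = fully home (both end stops), moving to the rack's +y. Home, its 30 mm wide tip, underside 16 mm above the worktop, lies over the foot flange to 58 mm from the bay centre, so the largest measure cannot go in or out; open, the tip is 88 mm from it. Friction 1 N, stays where left. Starts home, held by the wedge.
- bar_grip (a point): Upper part of the black block grip on the keeper bar, 54 mm above the worktop, at the rack's x = 0, 145 mm (open) to 115 mm (home) from the bay centre. The grip is 24 mm along the rack's x, 14 mm along y, and stands from 24 to 63 mm above the worktop; take it from above. Axes as the rack's.
- wedge (a joint): Orange thumb wedge, m: 0 = withdrawn (end stop), growing as it slides to the rack's +x behind the bar. Its 1:6 ramp meets a bar that is home at about 0.044 and jams there or a little farther; it drives home a bar up to 4 mm short, is blocked by one farther open. Starts in; draw it below 0.005 before opening the bar. Friction 1.5 N; push in with 8 to 15 N; holds by itself.
- wedge_grip (a point): Upper part of the upright thumb fin on the wedge, 54 mm above the worktop; from the bay centre in the rack's axes at x = -62 mm plus the wedge joint's value, y = -155 mm. The fin is 14 mm along the rack's x, 20 mm along y, and stands from 28 to 63 mm above the worktop; take it from above. Axes as the rack's.
- kitchen_timer: Bystander: round kitchen timer, 63 mm wide, 56 mm high; origin at the underside's centre. Leave alone.
- label_roll: Bystander: roll of labels, 60 mm wide, 30 mm high; origin at the underside's centre. Leave alone.
- clip_jar: Bystander: glass jar with clip lid, 72 mm wide, 108 mm high; origin at the underside's centre. Leave alone.
- salt_shaker: Bystander: salt shaker, 44 mm wide, 90 mm high; origin at the underside's centre. Leave alone.
Not all that is in view belongs to the job. Leave any blue or red look-alike of the measure_b alone.

How it is judged:
By the outcome, as a careful person would: the job done as asked, in the order asked, and still so for the second after the job is handed in, with the robot touching nothing.
Of measure_b, measure_c, measure_d only 2 to 3 are there at a start; the rules pass over those that are not, and their reading is None.
At some moment in a run one of measure_a, measure_b, measure_c, measure_d may be knocked a few centimetres aside while the robot is not near it.
It also fails if it takes over 210 s, if anything falls off the work surface, if the arm or the gripper's body presses on something with over 40 N, if the wrist force passes 120 N, or if a joint passes its speed limit or range.

## Robot

A 6-joint arm with a two-finger parallel gripper is mounted at the origin on a cart in front of the work surface, level with it; the furniture and walls round the work are solid. World frame = base frame: x ahead of the robot, y to its left, z up, the work surface at z = 0. Lengths are in m, angles in rad, forces in N, time in s.
With the tool pointing down it reaches from about 0.35 to 0.975 m from the base axis. Payload 4.9 kg.
Tool frame: the origin (TCP) lies midway between the tips of the shut fingers; the grasp point (between the pads) lies 19 mm behind it; z points along the fingers, y is the line along which they close (so a half turn about z gives the same grasp; the last joint's range is limited). The gripper opens to 85 mm and grips with 20 to 120 N. Pads are 22 mm wide; open, the fingers measure 114 mm over their backs; the gripper's body (76 mm by 85 mm) begins 54 mm behind the grasp point. The pads swing forward as they close: fully open they stand 13 mm farther back than shut.
Start: joints at [1.184, 0.053, 1.613, -0, 1.476, -0.119], TCP at [0.165, 0.603, 0.201] pointing down, gripper open.
Joint ranges: [-3.01, 3.01], [-1.01, 2.22], [0.06, 2.58], [-1.02, 4.17], [0.09, 2.62], [-3.14, 3.14]. Speed limits (rad/s): [2.57, 2.57, 3.14, 3.14, 3.14, 3.14].

## Interface

Orientations are given as a rotation vector (axis times angle).
In Python, from station import ctrl, optics, job gives the robot as it stands.
- The arm moves only by the shell command python3 -m jog 'ROWS' [OPENING] [FORCE]. ROWS is JSON, a list of rows, each a list of 2 entries, a list of its own where there are three numbers: the shift along the tool's x, y, z in m, then the turn, a rotation vector about the tool's x, y, z in rad. A call has 1 to 5 rows; each row is the pose to reach, as a shift and turn from the pose commanded when the call began, along the tool's axes at that moment; what a row does not reach only later rows make up. A row lasts 1/10 s, in which the tool goes at most 50 mm and 8.59 degrees, less where a joint would pass 70% of its speed; a pose out of reach is approached as far as the arm can. A call with a gripper value outside its range is refused whole. OPENING is the opening, from 0 (shut) to 1 (fully open), set as the call begins (- or left out, the last holds). The fingers move at their own pace and stop on an object; FORCE is the grip in N (left out, the last holds). Time passes only in rows, so rows that repeat a pose let the fingers close. It gives the time, the measured TCP pose, the force, the opening and the grip force at its end, in the units of the state.
- ctrl.get_obs(): the state, without advancing time (a new reading comes with each control period).
- optics.get_image(name): name is "scene" or "top"; returns a dict with "image" (420x560x3 uint8, blue, green, red), "fx", "fy", "cx", "cy" (pixels), "rvec" (rotation vector, rad) and "tvec" (3), from world to camera coordinates, as OpenCV has them. Camera axes: x right, y down, z forward; pixel columns grow to the right and rows downward; lengths in m; the calibration is good to about 2 mm. A picture is of the moment at which its call begins. There is no depth.
- job.finish_job(): hands the job in; it is judged then, once.
The state is a dict: "t": time; "q": joint angles; "dq": joint speeds; "effort": joint torques, N m; "tool_pos": TCP position; "tool_rot": TCP orientation; "contact_force": force on the tool from outside, world axes, zero at the start; "wrist_torque": the same for the moment, N m; "opening": finger opening in m; "grip_force": force on a finger pad.
Only numpy, scipy, OpenCV 4.12 (cv2) and the standard library are available. Lean on these libraries where they do the work, as an engineer would, in place of code of your own. Each camera call takes 0.05 s, during which the arm holds its last target. There are 200 camera calls.

## Working session

There is one attempt and no reset: what is moved stays moved. The work goes in short steps, Python scripts to look and compute and a shell command to move; the robot and the scene stay as the last step left them, time stands still between calls to the robot, and variables do not carry over. Pictures are saved under pics/ and viewed, at most 14 in all, crops included, and the job is handed in when it is done.

```bash
mkdir -p pics; ls; python3 - <<'E'
from station import ctrl, optics
import cv2
o=ctrl.get_obs(); print({k:o[k] for k in('t','tool_pos','tool_rot','opening')})
for n in('scene','top'):
    d=optics.get_image(n); cv2.imwrite(f'pics/{n}0.png',d['image']); print(n,d['fx'],d['fy'],d['cx'],d['cy'],d['rvec'],d['tvec'])
E
```

```text
pics
{'t': 0.0, 'tool_pos': array([0.1651163 , 0.60208221, 0.2000249 ]), 'tool_rot': array([-0.41935156, -3.11294684,  0.00318257]), 'opening': 0.0851192798926295}
scene 396.0333563288673 396.0333563288673 281.4558227473082 211.54131785648184 [ 2.06776238 -1.26250491  0.54548885] [-0.28838058  0.36667554  1.20783448]
top 501.89277960197325 501.89277960197325 281.4985450415338 208.9733467754575 [ 2.17770417 -2.17854783  0.09264604] [-0.02618509  0.54711962  1.47474523]
```

View pics/scene0.png

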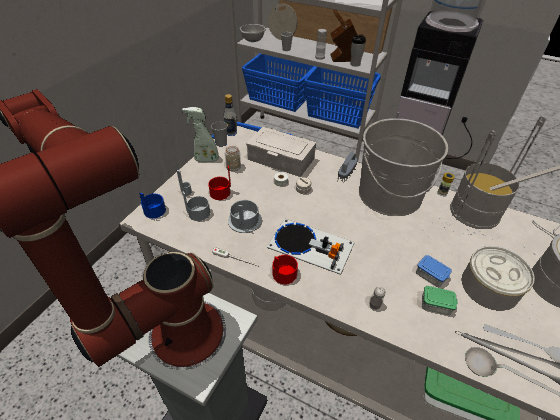

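View pics/top0.png

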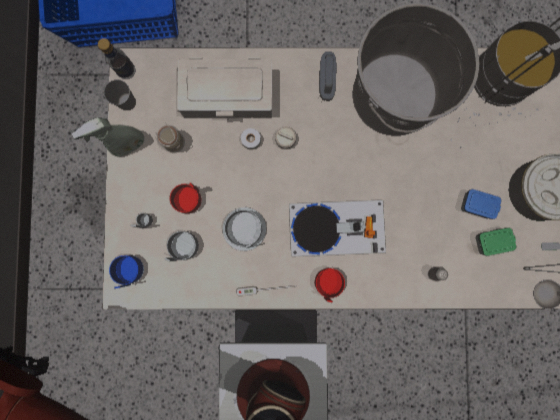

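The top view shows the grey measures at about (244,229) for the largest, then (182,245) and (145,220). Red look-alikes are at (185,198) and (330,282), a blue one at (125,269). The rack is at (337,228), its −y pointing right. I'll confirm the identities in an enlarged crop.

```bash
cat > h.py <<'E'
import numpy as np, cv2
from station import ctrl, optics
from scipy.spatial.transform import Rotation as R
class Cam:
    def __init__(s,n):
        d=optics.get_image(n); s.im=d['image']; s.K=np.array([[d['fx'],0,d['cx']],[0,d['fy'],d['cy']],[0,0,1]])
        s.Rm=cv2.Rodrigues(np.array(d['rvec']))[0]; s.t=np.array(d['tvec']).reshape(3); s.r=np.array(d['rvec']); s.P=s.K@np.c_[s.Rm,s.t]; s.c=-s.Rm.T@s.t
    def plane(s,uv,z):
        uv=np.atleast_2d(np.array(uv,float)); r=np.c_[uv,np.ones(len(uv))]@np.linalg.inv(s.K).T@s.Rm
        return s.c+r*((z-s.c[2])/r[:,2])[:,None]
    def proj(s,p): return cv2.projectPoints(np.atleast_2d(np.array(p,float)),s.r,s.t,s.K,None)[0][:,0]
def tri(c1,u1,c2,u2):
    X=cv2.triangulatePoints(c1.P,c2.P,np.array(u1,float).reshape(2,1),np.array(u2,float).reshape(2,1))[:,0]; return X[:3]/X[3]
def crop(im,x,y,w,h,k,name): cv2.imwrite('pics/'+name,cv2.resize(im[y:y+h,x:x+w],None,fx=k,fy=k,interpolation=cv2.INTER_CUBIC))
E
python3 - <<'E'
from h import *
T=Cam('top');S=Cam('scene')
print(T.c,S.c)
crop(T.im,100,175,160,115,5,'c1.png')
a=cv2.resize(S.im[160:230,130:270],None,fx=5.7,fy=5.7,interpolation=cv2.INTER_CUBIC)[:399,:798]
b=cv2.resize(T.im[195:262,284:392],None,fx=3,fy=3,interpolation=cv2.INTER_CUBIC)
cv2.imwrite('pics/c2.png',a)
crop(T.im,284,195,108,67,7,'c3.png')
E
```

```text
[ 0.42016489 -0.02611453  1.51580953] [-0.41258521 -0.51067814  1.11600167]
```

View pics/c1.png

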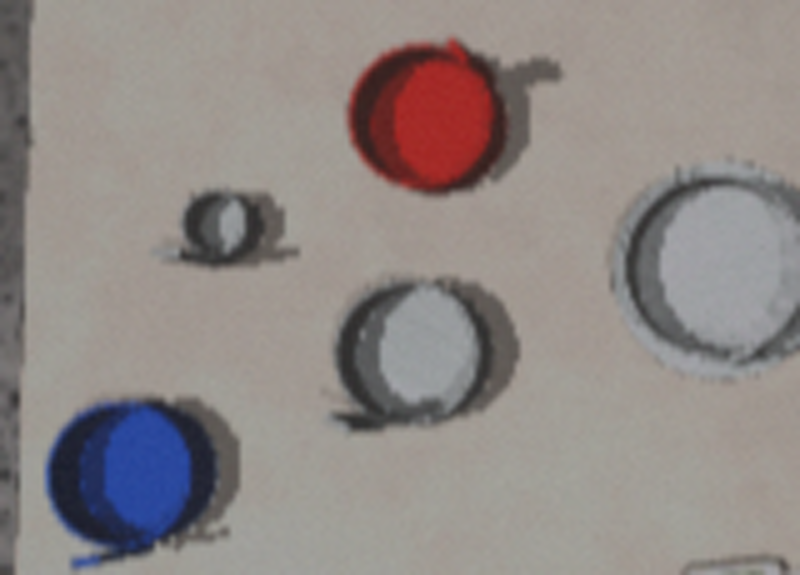

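View pics/c2.png

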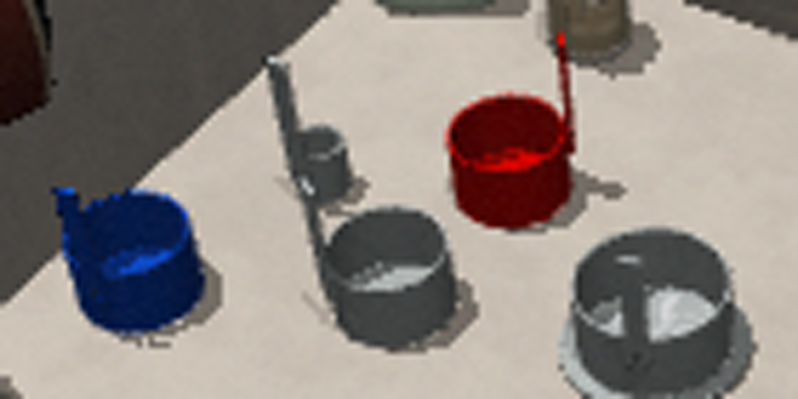

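View pics/c3.png

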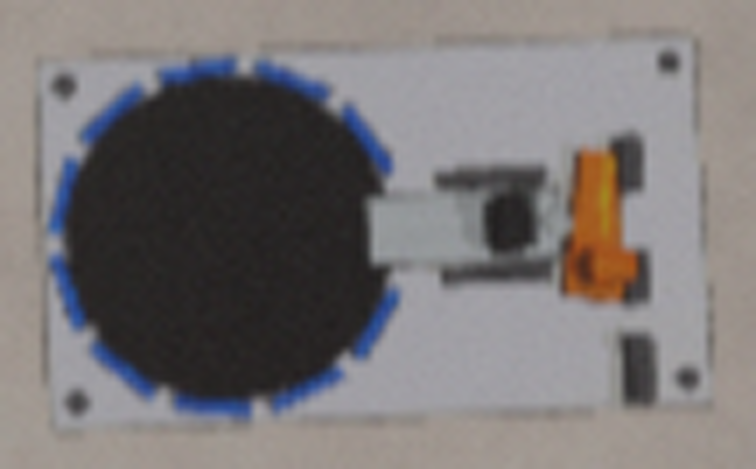

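Confirmed in the crops: the grey cup with the 132 mm flange at top (244,229) is measure_a. The grey cup at (182,245), about 30 px wide and so about 86 mm, is measure_b. The tiny one at (145,220) is measure_d. measure_c is absent, and the red and blue cups are look-alikes. In the rack (crop origin (284,195), ×7) the bay centre is near (225,235), the black bar grip near (507,220) and the orange fin near (600,265). Next I measure.

```bash
cat > m.py <<'E'
from h import *
from scipy.optimize import least_squares
def neutral(im,d=9):
    f=cv2.GaussianBlur(im,(3,3),0).astype(int); m=((f[...,2]-f[...,0])<d)&(abs(f[...,1]-f[...,0])<25)&(abs(f[...,2]-f[...,0])<25)
    return m.astype(np.uint8)
def circ(C,mask,z,r,c0,far=0.2):
    cs,_=cv2.findContours(mask,cv2.RETR_EXTERNAL,cv2.CHAIN_APPROX_NONE); P=np.vstack([C.plane(c[:,0],z)[:,:2] for c in cs])
    c=np.array(c0,float)
    for k in range(6):
        out=c-C.c[:2]; out/=np.linalg.norm(out); v=P-c; n=np.linalg.norm(v,axis=1)
        s=(abs(n-r)<(0.02 if k<2 else .006))&((v@out)>n*(far if r else 0)); Q=P[s]
        c=least_squares(lambda x:np.linalg.norm(Q-x,axis=1)-r,c,loss='soft_l1',f_scale=.0015).x
    q=np.linalg.norm(Q-c,axis=1); return c,len(Q),np.median(q)
E
python3 - <<'E'
from m import *
T=Cam('top');S=Cam('scene')
for n,u,v in(('T',215,260),('T',130,235),('T',240,225),('T',182,243)): print(T.im[v,u])
print('S',S.im[245,170],S.im[215,195])
# initial ones
for n,u,h,r in(('a',(244,229),.062,.054),('b',(182,245),.056,.0425),('d',(145,220),.044,.02)):
    c0=T.plane(u,h)[0,:2]
    mt=np.zeros(T.im.shape[:2],np.uint8); cv2.circle(mt,u,int(r*500),1,-1); mt&=neutral(T.im)
    us=S.proj([[*c0,h]])[0].astype(int); ms=np.zeros_like(mt); cv2.circle(ms,tuple(int(x) for x in us),int(r*520),1,-1); ms&=neutral(S.im)
    print(n,c0,'T',circ(T,mt,h,r,c0),'S',us,circ(S,ms,h,r,c0))
    cs=np.argwhere(mt)[:,::-1]; print(mt.sum(),cs.min(0),cs.max(0))
cv2.imwrite('pics/m.png',np.vstack([cv2.resize((neutral(T.im)*255)[190:270,110:290],None,fx=4,fy=4),cv2.resize((neutral(S.im)*255)[155:235,130:310],None,fx=4,fy=4)])[:, :]) 
img=np.vstack([cv2.resize(T.im[195:265,120:280],None,fx=4.5,fy=4.5,interpolation=2),cv2.resize(cv2.cvtColor(neutral(T.im)*255,8)[195:255,120:280],None,fx=4.5,fy=4.5)])
cv2.imwrite('pics/m.png',img)
E
```

```text
[152 156 162]
[146 151 160]
[165 161 160]
[156 154 150]
S [188 200 211] [65 66 62]
a [0.4856215  0.08227574] T (array([0.49224761, 0.09213612]), 46, np.float64(0.05448098261123685)) S [243 209] (array([0.4841519 , 0.08231948]), 30, np.float64(0.05371687450367625))
1557 [222 207] [266 250]
b [0.43953021 0.2623263 ] T (array([0.43810278, 0.26579224]), 35, np.float64(0.04278854383538898)) S [197 202] (array([0.43445972, 0.26330693]), 25, np.float64(0.042415926539332086))
840 [165 231] [199 261]
d [0.51298765 0.37458299] T (array([0.51350497, 0.38280999]), 18, np.float64(0.020387796420797043)) S [185 185] (array([0.51121433, 0.3816955 ]), 11, np.float64(0.01932957383459041))
227 [136 212] [152 227]
```

View pics/m.png

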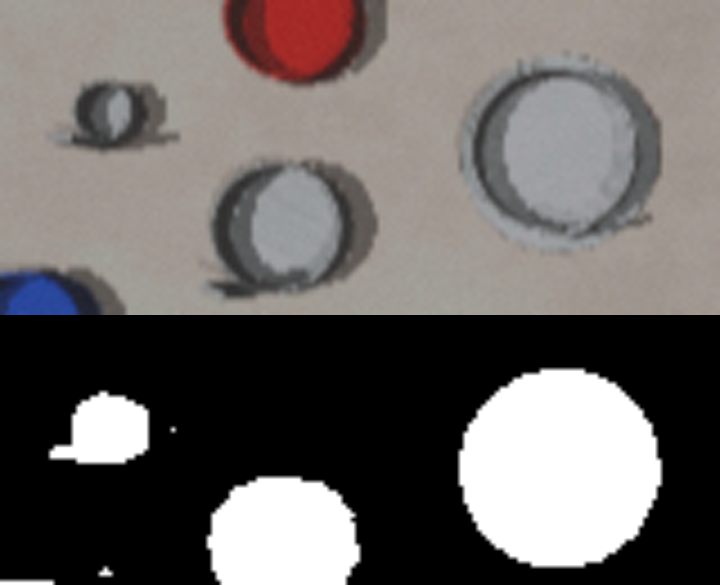

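```bash
python3 - <<'E'
from m import *
T=Cam('top');S=Cam('scene')
for n,cm in(('T',T),('S',S)):
    m=neutral(cm.im); k=cv2.connectedComponents(m)[1]; u=tuple(cm.proj([[.486,.083,.0]])[0].astype(int))[::-1]; mm=(k==k[u]).astype(np.uint8)
    cs=max(cv2.findContours(mm,0,cv2.CHAIN_APPROX_NONE)[0],key=len)[:,0]; P=cm.plane(cs,.005)[:,:2]
    f=least_squares(lambda x:np.linalg.norm(P-x[:2],axis=1)-.0665,[.486,.083],loss='soft_l1',f_scale=.001).x
    fr=np.median(np.linalg.norm(P-f,axis=1)); print(n,'a flange',f,fr,len(P))
cen={'a':(.486,.083),'b':(.4363,.2645),'d':(.5125,.382)}
for n,us,ut in(('a',(240.5,205.6),None),('b',(183.5,192.5),(169.5,259)),('d',(178.2,170.9),(132.5,225.7))):
    ps=S.plane(us,.135)[0,:2]; print(n,'S',ps,ps-cen[n],np.linalg.norm(ps-cen[n]))
    if ut: p=T.plane(ut,.135)[0,:2]; print('  T',p,p-cen[n],np.linalg.norm(p-cen[n]),'tri',tri(T,ut,S,us))
# rack
f=lambda u:np.array(u)/7+[284,195]-.43
cor=np.array([f(x) for x in((40,60),(693,38),(711,404),(55,431))]); W=T.plane(cor,.008)[:,:2]; print('corners',W,[np.linalg.norm(W[i]-W[i-1]) for i in range(4)])
ux=((W[0]-W[3])+(W[1]-W[2]));ux/=np.linalg.norm(ux); 
mid=(W[0]+W[3])/2; mid2=(W[1]+W[2])/2; uy=(mid-mid2)/np.linalg.norm(mid-mid2); print('rack x',ux,'y',uy)
cr=W.mean(0)+.0625*uy; print('bay',cr)
# blue collar
for n,cm in(('T',T),('S',S)):
    h=cv2.cvtColor(cm.im,cv2.COLOR_BGR2HSV); m=cv2.inRange(h,(100,120,60),(125,255,255)); c=cm.proj([[*cr,0]])[0]; mk=np.zeros_like(m); cv2.circle(mk,tuple(int(v) for v in c),40,255,-1); m&=mk
    p=np.argwhere(m)[:,::-1]; P=cm.plane(p,.014)[:,:2]
    q=least_squares(lambda x:np.linalg.norm(P-x[:2],axis=1)-x[2],[*cr,.072],loss='soft_l1',f_scale=.002).x; print(n,'collar',q,len(p))
    m=cv2.inRange(h,(5,150,120),(22,255,255)); k=cv2.connectedComponentsWithStats(m)
    print('orange',[(s,c) for s,c in zip(k[2],k[3]) if 20<s[4]<400])
E
```

```text
T a flange [0.48953724 0.08673303] 0.06558199747101989 124
S a flange [0.49394977 0.08863581] 0.07220710828146036 96
a S [0.43528616 0.06257158] [-0.05071384 -0.02042842] 0.05467370185225565
b S [0.3974596  0.28305283] [-0.0388404   0.01855283] 0.04304398187575327
  T [0.40026079 0.28031142] [-0.03603921  0.01581142] 0.039355117386023576 tri [0.39941032 0.28179819 0.13382126]
d S [0.4896001  0.37706198] [-0.0228999  -0.00493802] 0.02342625353682387
  T [0.49154108 0.38386589] [-0.02095892  0.00186589] 0.021041815299455223 tri [0.49275189 0.38382033 0.13041033]
corners [[ 0.56606026 -0.04990485]
 [ 0.57548795 -0.33162416]
 [ 0.41817914 -0.33657462]
 [ 0.40679496 -0.05604245]] [np.float64(0.1593835206279788), np.float64(0.2818770100212662), np.float64(0.15738668717307516), np.float64(0.280763058013428)]
rack x [0.99938718 0.03500371] y [-0.0369899   0.99931564]
bay [ 0.48931871 -0.13107929]
T collar [ 0.4893227  -0.13031922  0.07265848] 182
orange [(array([365, 217,  10,  21, 128], dtype=int32), array([369.109375 , 227.6640625]))]
S collar [ 0.48727565 -0.13256615  0.0730371 ] 152
orange [(array([332, 243,   9,   8,  38], dtype=int32), array([336.        , 245.92105263]))]
```

```bash
cat > go.py <<'E'
import sys
from h import *
B=np.array([.4888,-.131]); UX=np.array([.9993,.036]); UY=np.array([-.036,.9993])
def plan(x,y,z,yaw):
    "shift in tool axes, turn about tool axes; yaw = direction (deg) of the closing line, mod 180"
    o=ctrl.get_obs(); M=R.from_rotvec(o['tool_rot']); p=np.array(o['tool_pos'])
    best=None
    for k in(0,180):
        a=np.radians(yaw+k); Y=np.array([np.cos(a),np.sin(a),0]); Z=np.array([0,0,-1.]); D=R.from_matrix(np.c_[np.cross(Y,Z),Y,Z])
        t=(M.inv()*D).as_rotvec()
        if best is None or np.linalg.norm(t)<np.linalg.norm(best): best=t
    print('pos',p.round(4),'tgt',np.round([x,y,z],4),'shift',M.inv().apply(np.array([x,y,z])-p).round(4),'turn',best.round(3),'q1,q6',np.round([o['q'][0],o['q'][5]],2),'t',round(o['t'],1),'F',np.round(o['contact_force'],1),'op',round(o['opening'],4))
def rack(x,y): return B+UX*x+UY*y
if __name__=='__main__':
    a=[float(v) for v in sys.argv[2:]]
    if sys.argv[1]=='r': a[:2]=rack(a[0],a[1])
    plan(*a)
E
python3 go.py r -0.018 -0.155 0.2 2; python3 - <<'E'
from go import *
T=Cam('top');S=Cam('scene'); crop(S.im,262,212,100,66,8,'c4.png')
for n,p in(('fin',(*rack(-.018,-.155),.063)),('bar',(*rack(0,-.115),.063))): print(n,T.proj(p),S.proj(p),(S.proj(p)-[262,212])*8)
E
```

```text
pos [0.1653 0.6026 0.2011] tgt [ 0.4764 -0.2865  0.2   ] shift [-0.5352 -0.7752  0.0013] turn [-0.     0.     1.268] q1,q6 [ 1.18 -0.12] t 0.4 F [ 0.8  0.7 -0.1] op 0.085
fin [[371.4055608  232.12361729]] [[334.04174176 245.67177422]] [[576.33393407 269.3741938 ]]
bar [[357.29381634 226.41461832]] [[325.04043983 238.42812102]] [[504.32351861 211.4249682 ]]
```

View pics/c4.png

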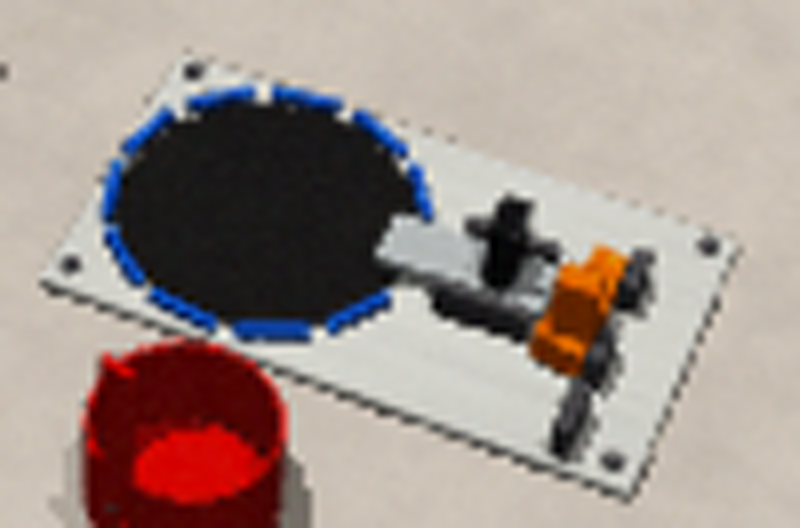

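The crop shows the bar grip top at (513,205) and the orange fin's top strip at about (600,262), both within 1–2 px of the predictions from the rack frame. Moving to the wedge.

```bash
python3 -m jog '[[[-0.177,-0.107,0],[0,0,0]],[[-0.177,-0.107,0],[0,0,0]],[[-0.177,-0.107,0],[0,0,0]],[[-0.177,-0.107,0],[0,0,0]],[[-0.177,-0.107,0],[0,0,0]]]' | tail -1
python3 -m jog '[[[-0.177,-0.107,0],[0,0,0]],[[-0.177,-0.107,0],[0,0,0]],[[-0.177,-0.107,0],[0,0,0]],[[-0.177,-0.107,0],[0,0,0]],[[-0.177,-0.107,0],[0,0,0]]]' >/dev/null
python3 -m jog '[[[-0.075,-0.235,0],[0,0,0]],[[-0.075,-0.235,0],[0,0,0]],[[-0.075,-0.235,0],[0,0,0]],[[-0.075,-0.235,0],[0,0,0]],[[-0.075,-0.235,0],[0,0,0]]]' >/dev/null
python3 -m jog '[[[-0.075,-0.235,0],[0,0,0]],[[-0.075,-0.235,0],[0,0,0]],[[-0.075,-0.235,0],[0,0,0]],[[-0.075,-0.235,0],[0,0,0]],[[-0.075,-0.235,0],[0,0,0]]]' >/dev/null
python3 -m jog '[[[0,0,0],[0,0,0.14]],[[0,0,0],[0,0,0.28]],[[0,0,0],[0,0,0.42]],[[0,0,0],[0,0,0.56]],[[0,0,0],[0,0,0.634]]]' >/dev/null
python3 -m jog '[[[0,0,0],[0,0,0.14]],[[0,0,0],[0,0,0.28]],[[0,0,0],[0,0,0.42]],[[0,0,0],[0,0,0.56]],[[0,0,0],[0,0,0.634]]]' | tail -1
python3 go.py r -0.016 -0.155 0.1 2
```

```text
grip_force: 0.0
grip_force: 0.0
pos [ 0.471  -0.1891  0.2014] tgt [ 0.4784 -0.2865  0.1   ] shift [-0.0977  0.0043  0.1013] turn [ 0.    -0.001 -0.003] q1,q6 [-0.53 -0.56] t 3.5 F [-0.1  0.2  1.2] op 0.0853
```

```bash
python3 -m jog '[[[-0.049,0.002,0.02],[0,0,0]],[[-0.098,0.004,0.06],[0,0,0]],[[-0.098,0.004,0.102],[0,0,0]],[[-0.098,0.004,0.102],[0,0,0]],[[-0.098,0.004,0.102],[0,0,0]]]' 0.6 >/dev/null
python3 go.py r -0.016 -0.155 0.038 2
python3 - <<'E'
from h import *
T=Cam('top'); crop(T.im,284,195,108,67,7,'c5.png')
E
```

```text
pos [ 0.4774 -0.2865  0.098 ] tgt [ 0.4784 -0.2865  0.038 ] shift [-0.0002  0.0011  0.06  ] turn [-0.002 -0.003  0.001] q1,q6 [-0.67 -0.71] t 4.0 F [-0.2  0.1  0.3] op 0.0516
```

View pics/c5.png

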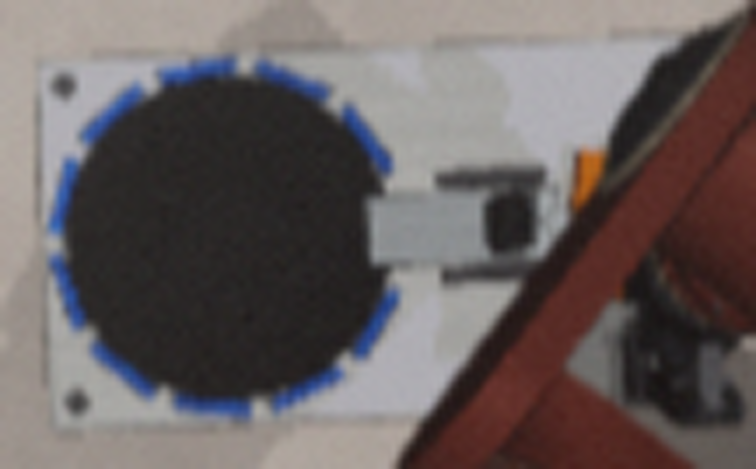

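The arm hides the fin (only the orange bit at (590,180) shows), so I continue on measured positions with force feedback.

```bash
python3 -m jog '[[[0,0.001,0.02],[0,0,0]],[[0,0.001,0.04],[0,0,0]],[[0,0.001,0.055],[0,0,0]],[[0,0.001,0.06],[0,0,0]],[[0,0.001,0.06],[0,0,0]]]' >/dev/null
python3 go.py r -0.016 -0.155 0.038 2
python3 -m jog '[[[0,0,0],[0,0,0]],[[0,0,0],[0,0,0]],[[0,0,0],[0,0,0]],[[0,0,0],[0,0,0]],[[0,0,0],[0,0,0]]]' 0 40
python3 -m jog '[[[0,0,0],[0,0,0]],[[0,0,0],[0,0,0]],[[0,0,0],[0,0,0]]]' >/dev/null
python3 go.py r -0.062 -0.155 0.038 2
```

```text
pos [ 0.4793 -0.2877  0.0399] tgt [ 0.4784 -0.2865  0.038 ] shift [ 0.0013 -0.0008  0.0019] turn [0.    0.    0.001] q1,q6 [-0.67 -0.71] t 4.5 F [-0.9 -1.1 -0.4] op 0.0517
t: 5.05
tool_pos: [0.4789, -0.2882, 0.0395]
tool_rot: [2.182, 2.26, 0.0]
contact_force: [0.3, -0.0, -0.4]
opening: 0.0002
grip_force: 0.0
pos [ 0.4788 -0.288   0.0393] tgt [ 0.4324 -0.2881  0.038 ] shift [ 0.0015 -0.0464  0.0013] turn [-0. -0.  0.] q1,q6 [-0.67 -0.71] t 5.3 F [-0.7  0.1  0.8] op -0.0
```

```bash
python3 - <<'E'
from h import *
S=Cam('scene'); crop(S.im,275,195,100,75,8,'c6.png')
print((S.proj(ctrl.get_obs()['tool_pos'])-[275,195])*8)
E
```

```text
[[471.58073037 437.80834971]]
```

View pics/c6.png

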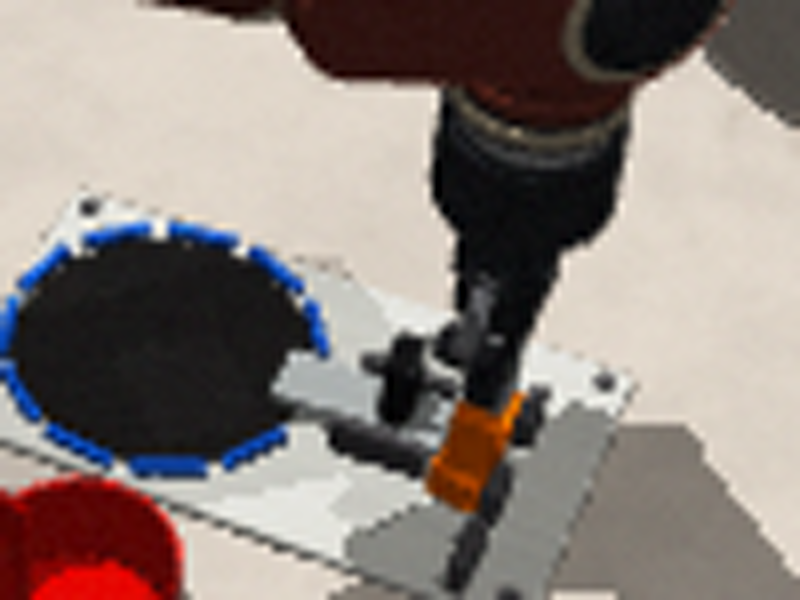

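```bash
python3 - <<'E'
from go import *
T=Cam('top');S=Cam('scene')
A=np.array([UX,UY])
for c,uv,z in((S,(334.5,253.5),.028),(S,(335.1,246.4),.063),(S,np.array((475,480))/8+[275,195]-.4,.028),(S,np.array((480,410))/8+[275,195]-.4,.063),(T,np.array((612,262))/7+[284,195]-.4,.063),(T,np.array((600,275))/7+[284,195]-.4,.028)): print(A@(c.plane(uv,z)[0,:2]-B))
o=ctrl.get_obs(); p=np.array(o['tool_pos']); print(A@(p[:2]-B),p, R.from_rotvec(o['tool_rot']).as_matrix().round(3))
h=cv2.cvtColor(S.im,cv2.COLOR_BGR2HSV); m=cv2.inRange(h,(5,150,60),(22,255,255))
# scaled contour of orange now with brightness map
ys,xs=np.where(m[230:270,325:345]);print(xs.min()+325,xs.max()+325,ys.min()+230,ys.max()+230)
for y in range(242,262): print(y,' '.join('%3d'%S.im[y,x,2] if m[y,x] else '  .' for x in range(326,345)))
E
```

```text
[-0.02177128 -0.16209386]
[-0.01954431 -0.15941446]
[-0.02728843 -0.16207032]
[-0.01792667 -0.15701244]
[-0.01768382 -0.15390792]
[-0.02185718 -0.15484167]
[-0.01561013 -0.15653501] [ 0.47883502 -0.28800365  0.03924422] [[-0.035  0.999 -0.   ]
 [ 0.999  0.035  0.   ]
 [ 0.    -0.    -1.   ]]
328 339 244 258
242   .   .   .   .   .   .   .   .   .   .   .   .   .   .   .   .   .   .   .
243   .   .   .   .   .   .   .   .   .   .   .   .   .   .   .   .   .   .   .
244   .   .   .   .   .   .   .   .   .   .   .   .   . 187   .   .   .   .   .
245   .   .   .   .   .   . 117  75   .   .   .   .   . 233   .   .   .   .   .
246   .   .   .   .   .   . 131 128 127 108   .   . 204 192   .   .   .   .   .
247   .   .   .   .   . 107 117 131 131 129 128 156 234   .   .   .   .   .   .
248   .   .   .   .   . 108 100  99 105 134 166 178 213   .   .   .   .   .   .
249   .   .   .   .   . 100 107 101 102 108 114 148 111   .   .   .   .   .   .
250   .   .   .   .   . 100 107 103 107 108 108 149   .   .   .   .   .   .   .
251   .   .   .   . 151 106 107 106 106 106  96 111   .   .   .   .   .   .   .
252   .   .   . 204 117 106 106 105 107 106  92  73   .   .   .   .   .   .   .
253   .   .   . 126 144 119 104 104 106 111  72   .   .   .   .   .   .   .   .
254   .   .   . 100 119 152 165 149 120 110   .   .   .   .   .   .   .   .   .
255   .   . 123  97 102  97 154 169 166  94   .   .   .   .   .   .   .   .   .
256   .   .   . 102 102  98 108  96 140   .   .   .   .   .   .   .   .   .   .
257   .   .   .   .   .  95 104 106 100   .   .   .   .   .   .   .   .   .   .
258   .   .   .   .   .   . 105 139  80   .   .   .   .   .   .   .   .   .   .
259   .   .   .   .   .   .   .   .   .   .   .   .   .   .   .   .   .   .   .
260   .   .   .   .   .   .   .   .   .   .   .   .   .   .   .   .   .   .   .
261   .   .   .   .   .   .   .   .   .   .   .   .   .   .   .   .   .   .   .
```

```bash
python3 -m jog '[[[0,0,-0.05],[0,0,0]],[[0,0,-0.06],[0,0,0]],[[0,0,-0.06],[0,0,0]],[[0,0,-0.06],[0,0,0]]]' >/dev/null
python3 - <<'E'
from go import *
S=Cam('scene'); p=np.array(ctrl.get_obs()['tool_pos']); print(p)
im=cv2.resize(S.im[195:270,275:375],None,fx=8,fy=8,interpolation=2)
q=lambda X:tuple(int(v) for v in (S.proj(X)[0]-[275,195]+.5)*8)
cv2.circle(im,q(p),4,(255,0,255),-1)
for x in(-.025,-.011):
  for y in(-.165,-.145): cv2.circle(im,q([*rack(x,y),.063]),3,(0,255,0),-1)
cv2.imwrite('pics/c7.png',im)
E
```

```text
[ 0.4781016  -0.28745947  0.09786792]
```

View pics/c7.png

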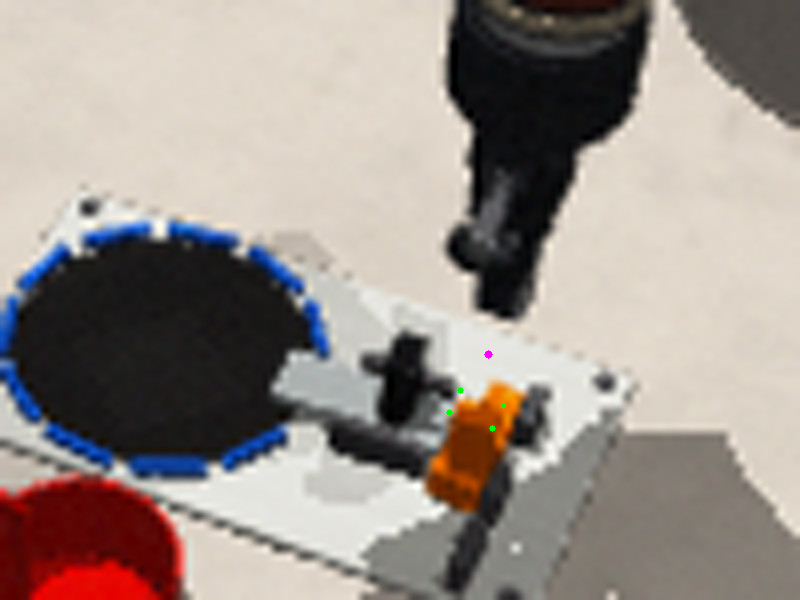

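The shut finger tips appear at (500,312), but the reported TCP projects to (488,354). That looks like roughly 29 mm higher, which would explain the empty grasp. I'll check it with a careful touch on bare worktop beyond the rack, at about (0.63,−0.28).

```bash
python3 -m jog '[[[0,0.05,0],[0,0,0]],[[0,0.1,0],[0,0,0]],[[0,0.15,0],[0,0,0]],[[0,0.15,0],[0,0,0]],[[0,0.15,0],[0,0,0]]]' >/dev/null
python3 -m jog '[[[0,0,0.03],[0,0,0]],[[0,0,0.06],[0,0,0]],[[0,0,0.075],[0,0,0]],[[0,0,0.08],[0,0,0]],[[0,0,0.08],[0,0,0]]]' >/dev/null
python3 go.py w 0.63 -0.28 0.02 2
python3 - <<'E'
from go import *
o=ctrl.get_obs(); p=np.array(o['tool_pos']); print(o['q'])
T=Cam('top'); S=Cam('scene'); s=S.proj(p)[0].astype(int); t=T.proj(p)[0].astype(int); print(s,t)
mk=lambda C,c:cv2.circle(cv2.resize(C.im[c[1]-45:c[1]+25,c[0]-25:c[0]+25],None,fx=8,fy=8,interpolation=2),(204,364),3,(255,0,255),-1)
cv2.imwrite('pics/c8.png',np.hstack([mk(S,s),mk(T,t)]))
E
```

```text
pos [ 0.6278 -0.2827  0.0189] tgt [ 0.63 -0.28  0.02] shift [ 0.0027  0.0023 -0.0011] turn [-0.001 -0.001 -0.   ] q1,q6 [-0.53 -0.57] t 7.0 F [-1.4  0.8  1. ] op 0.0005
[-5.31105993e-01  3.60094593e-01  1.57864165e+00 -1.00971526e-04
  1.20415679e+00 -5.65580550e-01]
[346 225] [366 182]
```

View pics/c8.png

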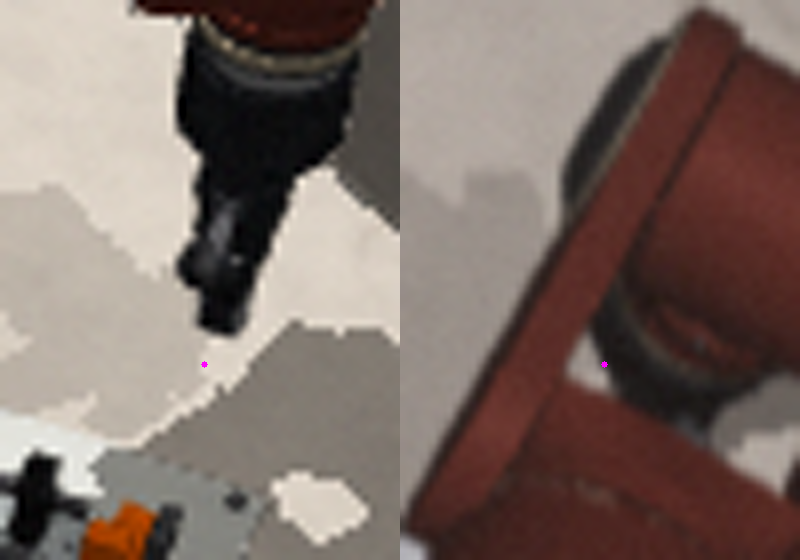

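```bash
python3 -m jog '[[[0,0,0.006],[0,0,0]],[[0,0,0.012],[0,0,0]],[[0,0,0.014],[0,0,0]],[[0,0,0.014],[0,0,0]]]' | grep -E 'pos|contact'
python3 -m jog '[[[0,0,0.002],[0,0,0]],[[0,0,0.004],[0,0,0]],[[0,0,0.004],[0,0,0]],[[0,0,0.004],[0,0,0]]]' | grep -E 'pos|contact'
python3 -m jog '[[[0,0,0.001],[0,0,0]],[[0,0,0.002],[0,0,0]],[[0,0,0.002],[0,0,0]],[[0,0,0.002],[0,0,0]]]' | grep -E 'pos|contact'
```

```text
tool_pos: [0.6283, -0.2825, 0.0046]
contact_force: [-1.0, 0.3, -0.5]
tool_pos: [0.6287, -0.2828, 0.0013]
contact_force: [-0.4, -0.5, -0.7]
tool_pos: [0.6287, -0.2828, -0.0008]
contact_force: [0.0, 0.4, 0.6]
```

```bash
for i in 1; do :; done
python3 -m jog '[[[0,0,0.001],[0,0,0]],[[0,0,0.002],[0,0,0]],[[0,0,0.002],[0,0,0]],[[0,0,0.002],[0,0,0]]]' | grep -E 'pos|contact'
python3 -m jog '[[[0,0,0.001],[0,0,0]],[[0,0,0.002],[0,0,0]],[[0,0,0.002],[0,0,0]],[[0,0,0.002],[0,0,0]]]' | grep -E 'pos|contact'
python3 -m jog '[[[0,0,0.001],[0,0,0]],[[0,0,0.002],[0,0,0]],[[0,0,0.002],[0,0,0]],[[0,0,0.002],[0,0,0]]]' | grep -E 'pos|contact'
```

```text
tool_pos: [0.6287, -0.2828, -0.0028]
contact_force: [0.6, 0.8, 0.3]
tool_pos: [0.6287, -0.2828, -0.0048]
contact_force: [-0.5, -0.1, 0.7]
tool_pos: [0.6287, -0.2828, -0.0068]
contact_force: [-0.1, -0.3, -1.0]
```

```bash
python3 -m jog '[[[0,0,0.001],[0,0,0]],[[0,0,0.002],[0,0,0]],[[0,0,0.003],[0,0,0]],[[0,0,0.003],[0,0,0]]]' | grep -E 'pos|contact'
python3 -m jog '[[[0,0,0.001],[0,0,0]],[[0,0,0.002],[0,0,0]],[[0,0,0.003],[0,0,0]],[[0,0,0.003],[0,0,0]]]' | grep -E 'pos|contact'
python3 -m jog '[[[0,0,0.001],[0,0,0]],[[0,0,0.002],[0,0,0]],[[0,0,0.003],[0,0,0]],[[0,0,0.003],[0,0,0]]]' | grep -E 'pos|contact'
```

```text
tool_pos: [0.6286, -0.2827, -0.01]
contact_force: [-0.0, -0.3, 0.9]
tool_pos: [0.6286, -0.2827, -0.013]
contact_force: [-0.5, -0.2, 0.6]
tool_pos: [0.6286, -0.2827, -0.016]
contact_force: [-0.2, 0.5, -0.3]
```

```bash
python3 - <<'E'
from go import *
# tip observed in scene (raw px) vs reported pose for two shut poses, 
S=Cam('scene'); p=np.array(ctrl.get_obs()['tool_pos']); print(p)
s=S.proj(p)[0].astype(int); print(s)
g=S.im[s[1]-20:s[1]+12,s[0]-10:s[0]+14].max(2)
for r,y in zip(g,range(s[1]-20,s[1]+12)): print(y,' '.join('%3d'%v for v in r))
E
```

```text
[ 0.62867304 -0.28274671 -0.01583106]
[345 231]
211 193 193 218 220 222 224 223 222 218  16  18  21  20  10  19  23  13  14  18  24  71 220 219 220
212 191 193 197 222 221 220 222 221 216  56  21  30  66  72  29  24  13  13  12  25 115 218 220 219
213 191 193 192 195 221 218 219 217 212  56  15  31  60  42  28  25  11  11  14  31 167 216 218 218
214 193 195 192 193 195 221 219 214 184  18  16  73  94  58  20  15   7  12  14  69 213 216 216 217
215 193 194 191 192 191 194 219 191 187  14  20  57  94  68  14  13  19  15  30 167 217 214 216 216
216 192 192 189 191 188 191 192 193 187  16  33  58  56  41  12  12  15  14  70 218 218 216 214 214
217 191 192 190 192 193 190 193 190 120  34  45  54  48  20  16  15  14  29 170 221 216 217 214 215
218 190 194 191 192 191 192 191 104  32  31  53  55  37  25  15  13  11  46 220 220 218 214 213 214
219 190 191 192 192 191 189 146  27  27  48  61  56  32  46  88  13  21 118 222 220 220 217 216 217
220 191 190 189 190 190 189 143  18  21  49  53  49  29  23  23  17  71 218 222 135 134 134 138 218
221 190 191 190 191 191 192 190  44  20  33  38  35 
[... 1447 characters left out ...]

236 139 140 118  89 101 128 131 130 127 130 128 127 131 129 129 131 130 130 132 131 133 132 133 133
237 136 133 133 133 142 126 116 128 131 127 130 131 131 130 132 129 130 129 130 132 133 129 130 128
238 135 135 137 137 135 133 133 139 125 115 129 126 131 130 130 130 130 131 132 132 131 129 132 132
239 133 134 133 134 135 135 135 136 133 131 139 125 113 133 131 131 130 137 221 220 220 221 218 219
240 134 133 135 133 133 134 134 132 135 134 134 131 133 140 123 117 131 137 224 225 226 222 222 221
241 137 134 135 132 135 134 132 135 133 132 133 135 134 133 128  86 115 123 130 222 220 222 221 219
242 135 142 141 133 134 134 135 133 133 131 130 130 131 133  59  47  56 132 136 202 220 220 218 217
```

```bash
python3 -m jog '[[[0,0,0.001],[0,0,0]],[[0,0,0.002],[0,0,0]],[[0,0,0.002],[0,0,0]]]' | grep -E 'pos|contact'
python3 - <<'E'
from go import *
S=Cam('scene')
for z in(0,.004,.008): print(z,S.plane((346.5,228),z))
p=np.array([.6287,-.2827,0])
for z in(0,.005,.01,.015): print(z,S.proj(p+[0,0,z]))
E
```

```text
tool_pos: [0.6286, -0.2827, -0.0179]
contact_force: [0.9, 0.7, -0.2]
0 [[ 0.63512733 -0.28317699  0.        ]]
0.004 [[ 0.63137209 -0.28399241  0.004     ]]
0.008 [[ 0.62761685 -0.28480782  0.008     ]]
0 [[345.80453664 229.04542161]]
0.005 [[345.97550296 228.16092528]]
0.01 [[346.1472646  227.27231442]]
0.015 [[346.3198271  226.37956027]]
```

```bash
python3 -m jog '[[[0,0,0.001],[0,0,0]],[[0,0,0.002],[0,0,0]],[[0,0,0.002],[0,0,0]]]' | grep -E 'pos|contact'
python3 -m jog '[[[0,0,0.0005],[0,0,0]],[[0,0,0.001],[0,0,0]],[[0,0,0.001],[0,0,0]]]' | grep -E 'pos|contact'
python3 -m jog '[[[0,0,0.0005],[0,0,0]],[[0,0,0.001],[0,0,0]],[[0,0,0.001],[0,0,0]]]' | grep -E 'pos|contact'
python3 -m jog '[[[0,0,0.0005],[0,0,0]],[[0,0,0.001],[0,0,0]],[[0,0,0.001],[0,0,0]]]' | grep -E 'pos|contact'
```

```text
tool_pos: [0.6286, -0.2827, -0.0199]
contact_force: [-0.5, -0.3, 0.7]
tool_pos: [0.6287, -0.2828, -0.0208]
contact_force: [0.3, -0.3, 0.2]
tool_pos: [0.6287, -0.2828, -0.0218]
contact_force: [0.1, -0.3, -0.6]
tool_pos: [0.6286, -0.2827, -0.0228]
contact_force: [-0.2, -0.9, 0.2]
```

```bash
python3 -m jog '[[[0,0,0.0005],[0,0,0]],[[0,0,0.001],[0,0,0]],[[0,0,0.001],[0,0,0]]]' | grep -E 'pos|contact'
python3 -m jog '[[[0,0,0.0005],[0,0,0]],[[0,0,0.001],[0,0,0]],[[0,0,0.001],[0,0,0]]]' | grep -E 'pos|contact'
python3 - <<'E'
from go import *
S=Cam('scene')
g=S.im[222:236,335:359].max(2)
for r,y in zip(g,range(222,236)): print(y,' '.join('%3d'%v for v in r))
E
```

```text
tool_pos: [0.6287, -0.2828, -0.0238]
contact_force: [-0.3, 0.7, 0.4]
tool_pos: [0.6287, -0.2827, -0.0248]
contact_force: [-0.8, 0.3, -0.0]
222 188 189 190 189 192 191  94  18  25  46  50  31  25  24  17  22 113 136 127 131 129 131 129 130
223 190 190 190 190 191 191 184  13  20  28  35  25  20  25  13  21 100 129 129 131 133 128 131 131
224 189 189 190 189 187 189 188 137  45  18  16  11  14  13  17  42 129 131 131 131 130 129 130 130
225 188 191 193 191 189 189 189 188 184  91  12  13   8  13  15  53 130 130 128 128 128 130 130 130
226 189 190 190 191 190 190 190 190 187  54  16  14  16  26  51  81 130 130 129 129 129 128 129 128
227 191 192 190 190 186 189 188 189 190  48  15  18  16  27  69  96 127 129 127 127 128 128 129 132
228 192 191 191 189 189 187 190 194 192  38  14  16  17  39  58 127 131 129 128 129 128 128 130 129
229 194 194 189 190 190 189 191 195 190  87  54  25  16  53  97 128 129 127 129 128 128 128 128 129
230 190 190 189 189 191 191 189 189 105  93  96  95  86  82 128 125 127 128 128 130 128 133 132 129
231 189 188 188 191 192 188 103 101  97  99 127  99 130 127 129 127 126 129 131 129 131 130 131 129
232 189 187 187 188 185 101  94  98  95 102 128 128 130 127 130 126 127 129 128 129 128 132 130 130
233 189 189 188 186  99  95  97  95  95  96 130 131 130 130 130 130 130 131 131 129 129 131 130 131
234 188 101 102 100  94  97  98  98 123 126 127 129 129 129 129 131 130 127 132 131 129 133 131 127
235 111  98  99  97  96  96 100 128 128 130 129 128 132 129 131 129 129 130 132 130 131 131 132 131
```

```bash
python3 -m jog '[[[0,0,0.001],[0,0,0]],[[0,0,0.002],[0,0,0]],[[0,0,0.002],[0,0,0]]]' | grep -E 'pos|contact'
python3 -m jog '[[[0,0,0.0005],[0,0,0]],[[0,0,0.001],[0,0,0]],[[0,0,0.001],[0,0,0]]]' | grep -E 'pos|contact'
python3 -m jog '[[[0,0,0.0005],[0,0,0]],[[0,0,0.001],[0,0,0]],[[0,0,0.001],[0,0,0]]]' | grep -E 'pos|contact'
python3 -m jog '[[[0,0,0.0005],[0,0,0]],[[0,0,0.001],[0,0,0]],[[0,0,0.001],[0,0,0]]]' | grep -E 'pos|contact'
```

```text
tool_pos: [0.6286, -0.2827, -0.027]
contact_force: [-0.5, 0.5, -1.0]
tool_pos: [0.6287, -0.2828, -0.0278]
contact_force: [0.8, -0.2, 0.6]
tool_pos: [0.6287, -0.2827, -0.0288]
contact_force: [-1.1, -0.0, -0.3]
tool_pos: [0.6287, -0.2827, -0.0298]
contact_force: [-0.4, 1.0, 0.5]
```

```bash
python3 -m jog '[[[0,0,0.0005],[0,0,0]],[[0,0,0.001],[0,0,0]],[[0,0,0.001],[0,0,0]]]' | grep -E 'pos|contact'
python3 -m jog '[[[0,0,0.0005],[0,0,0]],[[0,0,0.001],[0,0,0]],[[0,0,0.001],[0,0,0]]]' | grep -E 'pos|contact'
python3 -m jog '[[[0,0,0.0005],[0,0,0]],[[0,0,0.001],[0,0,0]],[[0,0,0.001],[0,0,0]]]' | grep -E 'pos|contact'
python3 -m jog '[[[0,0,0.0005],[0,0,0]],[[0,0,0.001],[0,0,0]],[[0,0,0.001],[0,0,0]]]' | grep -E 'pos|contact'
python3 - <<'E'
from go import *
S=Cam('scene')
g=S.im[222:236,338:356].max(2)
for r,y in zip(g,range(222,236)): print(y,' '.join('%3d'%v for v in r))
E
```

```text
tool_pos: [0.6288, -0.2828, -0.0299]
contact_force: [-2.3, 1.2, 5.1]
tool_pos: [0.6288, -0.2828, -0.03]
contact_force: [-4.4, 2.5, 9.5]
tool_pos: [0.6288, -0.2828, -0.03]
contact_force: [-7.2, 4.9, 13.7]
tool_pos: [0.6289, -0.2828, -0.03]
contact_force: [-9.3, 4.8, 19.8]
222 190 191 191  99  24  32  60  57  51  28  32  29  15  68 127 127 130 132
223 191 189 189  93  19  26  48  49  31  27  17  14  22 100 130 130 130 130
224 188 189 191 184  10  18  27  32  18  21  18  12  24 130 132 129 125 129
225 189 189 189 187 137  46  25  18   9  12  17  18  51 134 129 128 127 129
226 191 191 190 190 187 184  79  17  12   9  14  39  79 129 127 129 130 127
227 189 188 188 189 192 190  52  11   9  14  24  52  97 129 128 128 130 130
228 191 188 188 189 192 163  40  14  14  16  28  57 109 132 129 128 126 128
229 188 190 190 189 192 159  24  15  16  15  49  81 128 130 128 128 129 129
230 190 190 188 188 191 100  87  56  28  15  55 113 126 127 126 126 129 132
231 190 189 187 104 102  97  95  94  94  90 111 128 129 128 127 130 132 130
232 187 103  99  95  98  96 101 128 128 127 128 130 128 126 127 130 126 130
233 100  93  95  94  97  95  99 132 130 131 129 129 131 128 129 129 130 129
234  97  94  96  98  96  95 125 128 129 132 128 131 133 129 132 132 131 130
235  98  99  99 100 126 128 129 127 127 128 131 131 130 128 129 131 130 133
```

The touch shows the fingertips reach the worktop at a reported z of −0.030. The reported TCP therefore reads 30 mm too low (true z = reported + 0.030), while x and y agree with the cameras. I'll put that into the planner and return to the wedge.

```bash
sed -i "s/p=np.array(o\['tool_pos'\])$/p=np.array(o['tool_pos'])+[0,0,.030]  # touch-calibrated: tips stand 30 mm above the reported TCP/" go.py; grep -n '030' go.py | head -3
python3 -m jog '[[[0,0,-0.03],[0,0,0]],[[0,0,-0.08],[0,0,0]],[[0,0,-0.1],[0,0,0]],[[0,0,-0.1],[0,0,0]],[[0,0,-0.1],[0,0,0]]]' 0.6 >/dev/null
python3 go.py r -0.017 -0.156 0.1 2
```

```text
6:    o=ctrl.get_obs(); M=R.from_rotvec(o['tool_rot']); p=np.array(o['tool_pos'])+[0,0,.030]  # touch-calibrated: tips stand 30 mm above the reported TCP
pos [ 0.6289 -0.2829  0.0964] tgt [ 0.4774 -0.2875  0.1   ] shift [ 0.0007 -0.1515 -0.0037] turn [0.001 0.    0.   ] q1,q6 [-0.53 -0.57] t 15.8 F [ 0.4 -0.1 -0.3] op 0.0513
```

```bash
python3 -m jog '[[[0,-0.05,-0.004],[0,0,0]],[[0,-0.1,-0.004],[0,0,0]],[[0.001,-0.152,-0.004],[0,0,0]],[[0.001,-0.152,-0.004],[0,0,0]],[[0.001,-0.152,-0.004],[0,0,0]]]' >/dev/null
python3 go.py r -0.017 -0.156 0.038 2
python3 -m jog '[[[0,0,0.02],[0,0,0]],[[0,0,0.04],[0,0,0]],[[0,0,0.055],[0,0,0]],[[0,0,0.061],[0,0,0]],[[0,0,0.061],[0,0,0]]]' >/dev/null
python3 go.py r -0.017 -0.156 0.038 2
python3 -m jog '[[[0,0,0],[0,0,0]],[[0,0,0],[0,0,0]],[[0,0,0],[0,0,0]],[[0,0,0],[0,0,0]],[[0,0,0],[0,0,0]]]' 0 40
python3 -m jog '[[[0,0,0],[0,0,0]],[[0,0,0],[0,0,0]],[[0,0,0],[0,0,0]]]' | tail -2
python3 go.py r -0.062 -0.155 0.038 2
```

```text
pos [ 0.4746 -0.2861  0.0978] tgt [ 0.4774 -0.2875  0.038 ] shift [-0.0017  0.003   0.0597] turn [-0.003 -0.003 -0.001] q1,q6 [-0.68 -0.71] t 16.4 F [-0.4  0.2 -0.4] op 0.0514
pos [ 0.4766 -0.2866  0.0379] tgt [ 0.4774 -0.2875  0.038 ] shift [-0.001   0.0007 -0.0001] turn [-0.002 -0.002  0.001] q1,q6 [-0.68 -0.71] t 16.9 F [-0.3 -0.3 -0. ] op 0.0513
t: 17.35
tool_pos: [0.4774, -0.2878, 0.0105]
tool_rot: [2.181, 2.259, -0.0]
contact_force: [-2.9, -0.7, 5.4]
opening: 0.0134
grip_force: 41.4
opening: 0.013
grip_force: 41.5
pos [ 0.4774 -0.2878  0.0405] tgt [ 0.4324 -0.2881  0.038 ] shift [ 0.0013 -0.0449  0.0025] turn [0.001 0.001 0.   ] q1,q6 [-0.68 -0.71] t 17.6 F [-2.2  0.5  5.7] op 0.013
```

```bash
python3 -m jog '[[[0,-0.01,-0.001],[0,0,0]],[[0,-0.02,-0.001],[0,0,0]],[[0,-0.03,-0.001],[0,0,0]],[[0,-0.038,-0.001],[0,0,0]],[[0,-0.042,-0.001],[0,0,0]]]'  | grep -E 'pos|contact'
python3 -m jog '[[[0,-0.002,0],[0,0,0]],[[0,-0.004,0],[0,0,0]],[[0,-0.006,0],[0,0,0]],[[0,-0.006,0],[0,0,0]]]'  | grep -E 'pos|contact|opening'
python3 go.py r -0.062 -0.155 0.038 2
```

```text
tool_pos: [0.4341, -0.2892, 0.0106]
contact_force: [2.1, -3.2, -0.1]
tool_pos: [0.4336, -0.2892, 0.0107]
contact_force: [20.2, -4.2, -12.0]
opening: 0.0135
pos [ 0.4336 -0.2892  0.0407] tgt [ 0.4324 -0.2881  0.038 ] shift [ 0.0012 -0.0012  0.0026] turn [ 0.012  0.003 -0.001] q1,q6 [-0.74 -0.77] t 18.6 F [ 20.2  -4.2 -12. ] op 0.0135
```

```bash
python3 -m jog '[[[0,0.003,0],[0,0,0]],[[0,0.006,0],[0,0,0]],[[0,0.006,0],[0,0,0]]]' | grep contact
python3 -m jog '[[[0,0,0],[0,0,0]],[[0,0,0],[0,0,0]],[[0,0,0],[0,0,0]],[[0,0,-0.04],[0,0,0]],[[0,0,-0.07],[0,0,0]]]' 0.6 | grep opening
python3 -m jog '[[[0,0,0],[0,0,0]],[[0,0,0],[0,0,0]]]' >/dev/null
python3 go.py r 0.001 -0.115 0.11 2
python3 go.py r 0.001 -0.115 0.042 2
```

```text
contact_force: [1.1, -4.6, 1.7]
opening: 0.0516
pos [ 0.435  -0.2885  0.1107] tgt [ 0.4939 -0.2459  0.11  ] shift [0.0405 0.0604 0.0008] turn [0.001 0.    0.   ] q1,q6 [-0.73 -0.76] t 19.6 F [-0.7  0.6 -0.6] op 0.0508
pos [ 0.435  -0.2885  0.1107] tgt [ 0.4939 -0.2459  0.042 ] shift [0.0405 0.0604 0.0688] turn [0.001 0.    0.   ] q1,q6 [-0.73 -0.76] t 19.6 F [-0.7  0.6 -0.6] op 0.0508
```

```bash
python3 -m jog '[[[0.02,0.03,0],[0,0,0]],[[0.04,0.06,0],[0,0,0]],[[0.04,0.06,0],[0,0,0]],[[0.04,0.06,0.02],[0,0,0]],[[0.04,0.06,0.04],[0,0,0]]]' >/dev/null
python3 -m jog '[[[0,0,0.012],[0,0,0]],[[0,0,0.024],[0,0,0]],[[0,0,0.029],[0,0,0]],[[0,0,0.029],[0,0,0]]]' | grep -E 'pos|contact'
python3 -m jog '[[[0,0,0],[0,0,0]],[[0,0,0],[0,0,0]],[[0,0,0],[0,0,0]],[[0,0,0],[0,0,0]],[[0,0,0],[0,0,0]]]' 0 40| grep -E 'opening|contact'
python3 -m jog '[[[-0.01,0,0],[0,0,0]],[[-0.02,0,0],[0,0,0]],[[-0.027,0,0],[0,0,0]],[[-0.027,0,0],[0,0,0]]]' | grep -E 'pos|contact|opening'
python3 -m jog '[[[-0.002,0,0],[0,0,0]],[[-0.004,0,0],[0,0,0]],[[-0.006,0,0],[0,0,0]],[[-0.006,0,0],[0,0,0]]]' | grep -E 'pos|contact|opening'
python3 go.py r 0.0 -0.145 0.042 2
```

```text
tool_pos: [0.4927, -0.2462, 0.0103]
contact_force: [0.3, -0.6, 0.3]
contact_force: [-3.1, -0.9, 6.0]
opening: 0.0231
tool_pos: [0.495, -0.2749, 0.0125]
contact_force: [-3.0, -1.0, 6.2]
opening: 0.0231
tool_pos: [0.495, -0.2771, 0.0123]
contact_force: [-3.5, 9.5, 11.2]
opening: 0.0229
pos [ 0.495  -0.2771  0.0423] tgt [ 0.494  -0.2759  0.042 ] shift [ 0.0012 -0.001   0.0003] turn [ 0.    -0.005 -0.   ] q1,q6 [-0.64 -0.68] t 21.8 F [-3.5  9.5 11.2] op 0.0229
```

```bash
sed -i 's/^B=.*; UX/B=np.array([.4898,-.132]); UX/' go.py
cat > find.py <<'E'
from m import *
OFF=np.array([.001,-.001])
def comp(cm,p,d=9):
    m=neutral(cm.im,d); k=cv2.connectedComponents(m)[1]; u=cm.proj([p])[0].astype(int); return (k==k[u[1],u[0]]).astype(np.uint8)
def flange(T,g,z=.005):
    cs=max(cv2.findContours(comp(T,[*g,.0]),0,cv2.CHAIN_APPROX_NONE)[0],key=len)[:,0]; P=T.plane(cs,z)[:,:2]
    f=least_squares(lambda x:np.linalg.norm(P-x[:2],axis=1)-.0655,g,loss='soft_l1',f_scale=.001).x
    return f+OFF, np.median(np.linalg.norm(P-f,axis=1)), len(P)
def cup(C,g,h,r):
    c=circ(C,comp(C,[*g,h-.02]),h,r,g); return c[0]+OFF,c[1],c[2]
E
python3 -m jog '[[[0.002,0,0],[0,0,0]],[[0.004,0,0],[0,0,0]],[[0.004,0,0],[0,0,0]]]' | grep contact
python3 -m jog '[[[0,0,0],[0,0,0]],[[0,0,0],[0,0,0]],[[0,0,0],[0,0,0]],[[0,0,-0.03],[0,0,0]],[[0,0,-0.06],[0,0,0]]]' 0.7 | grep opening
python3 -m jog '[[[0,0,-0.05],[0,0,0]],[[0,0,-0.1],[0,0,0]],[[0,0,-0.11],[0,0,0]],[[0,0,-0.11],[0,0,0]]]' >/dev/null
python3 - <<'E'
from find import *
T=Cam('top');S=Cam('scene')
print('a',flange(T,(.4895,.0867)),'b',cup(T,(.438,.2655),.056,.0425),cup(S,(.438,.2655),.056,.0425),'d',cup(T,(.5125,.382),.044,.02),cup(S,(.5125,.382),.044,.02))
E
python3 go.py w 0.4389 0.0627 0.21 114
```

```text
contact_force: [-2.0, 0.5, 5.9]
opening: 0.0596
a (array([0.49054269, 0.08592887]), np.float64(0.06540179985942685), 124) b (array([0.4393375 , 0.26430153]), 36, np.float64(0.04243190587445546)) (array([0.43571683, 0.262546  ]), 24, np.float64(0.04222442648548063)) d (array([0.5131471 , 0.38327659]), 20, np.float64(0.0211242584072178)) (array([0.5128762 , 0.37936489]), 11, np.float64(0.020047215251925665))
pos [ 0.4937 -0.2749  0.2095] tgt [0.4389 0.0627 0.21  ] shift [ 3.393e-01 -4.300e-02  1.000e-04] turn [-0.003 -0.     1.187] q1,q6 [-0.64 -0.67] t 23.1 F [-0.4  0.4 -1. ] op 0.0597
```

```bash
python3 -m jog '[[[0.34,-0.043,0],[0,0,0]],[[0.34,-0.043,0],[0,0,0]],[[0.34,-0.043,0],[0,0,0]],[[0.34,-0.043,0],[0,0,0]],[[0.34,-0.043,0],[0,0,0]]]' >/dev/null
python3 -m jog '[[[0.1,-0.013,0],[0,0,0.1]],[[0.1,-0.013,0],[0,0,0.25]],[[0.1,-0.013,0],[0,0,0.4]],[[0.1,-0.013,0],[0,0,0.55]],[[0.1,-0.013,0],[0,0,0.69]]]' >/dev/null
python3 -m jog '[[[0,0,0],[0,0,0.15]],[[0,0,0],[0,0,0.3]],[[0,0,0],[0,0,0.45]],[[0,0,0],[0,0,0.497]],[[0,0,0],[0,0,0.497]]]' >/dev/null
python3 go.py w 0.4389 0.0627 0.16 114
```

```text
pos [0.4363 0.0708 0.2081] tgt [0.4389 0.0627 0.16  ] shift [-0.0008  0.0086  0.0481] turn [-0.002  0.005  0.014] q1,q6 [-0.01  1.13] t 24.6 F [-1.2 -0.3 -0.7] op 0.0598
```

```bash
python3 -m jog '[[[-0.001,0.009,0.02],[0,0.005,0.014]],[[-0.001,0.009,0.048],[0,0.005,0.014]],[[-0.001,0.009,0.048],[0,0.005,0.014]],[[-0.001,0.009,0.048],[0,0.005,0.014]]]' | grep contact
python3 go.py w 0.4389 0.0627 0.088 114
python3 - <<'E'
from h import *
S=Cam('scene'); im=cv2.resize(S.im[170:235,205:285],None,fx=9,fy=9,interpolation=2); p=np.array(ctrl.get_obs()['tool_pos'])+[0,0,.03]
q=(S.proj(p)[0]-[205,170]+.5)*9; cv2.circle(im,tuple(int(v) for v in q),3,(255,0,255),-1); cv2.imwrite('pics/c9.png',im)
E
```

```text
contact_force: [-0.6, 0.8, -0.5]
pos [0.4396 0.0622 0.1619] tgt [0.4389 0.0627 0.088 ] shift [-0.0006 -0.0006  0.0739] turn [-0.002 -0.002  0.   ] q1,q6 [-0.03  1.12] t 24.9 F [-0.6  0.8 -0.5] op 0.0598
```

View pics/c9.png

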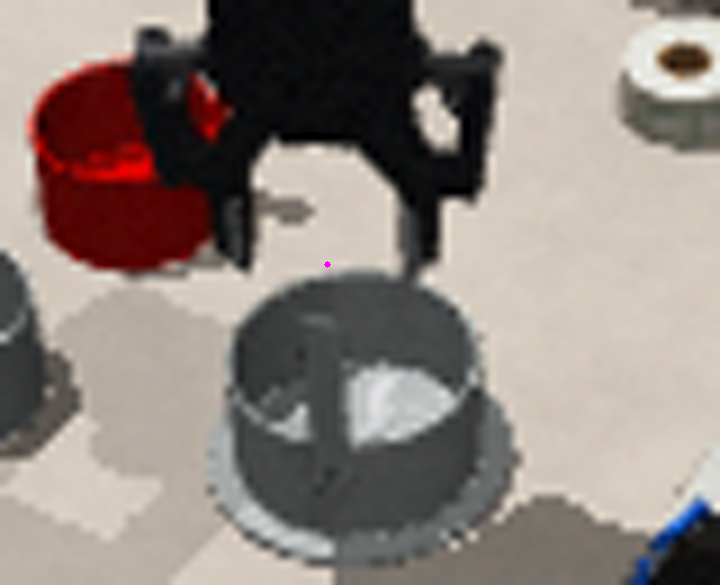

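The crop shows the open fingers straddling the handle line: handle tip at (323,322), TCP mark above it at (327,265). Descending and gripping.

```bash
python3 -m jog '[[[-0.001,-0.001,0.02],[0,0,0]],[[-0.001,-0.001,0.045],[0,0,0]],[[-0.001,-0.001,0.065],[0,0,0]],[[-0.001,-0.001,0.074],[0,0,0]],[[-0.001,-0.001,0.074],[0,0,0]]]' | grep -E 'pos|contact'
python3 -m jog '[[[0,0,0],[0,0,0]],[[0,0,0],[0,0,0]],[[0,0,0],[0,0,0]],[[0,0,0],[0,0,0]],[[0,0,0],[0,0,0]]]' 0 100
python3 -m jog '[[[0,0,-0.005],[0,0,0]],[[0,0,-0.01],[0,0,0]],[[0,0,-0.02],[0,0,0]],[[0,0,-0.02],[0,0,0]],[[0,0,-0.02],[0,0,0]]]' | grep -E 'pos|contact|open'
python3 - <<'E'
from find import *
T=Cam('top')
print('a',flange(T,(.4895,.0867),.025))
E
```

```text
tool_pos: [0.4395, 0.0629, 0.059]
contact_force: [-0.0, 0.9, -0.9]
t: 26.0
tool_pos: [0.4408, 0.0629, 0.0609]
tool_rot: [-3.072, -0.652, -0.011]
contact_force: [-1.5, 1.3, 6.5]
opening: 0.0141
grip_force: 97.3
tool_pos: [0.4399, 0.0628, 0.0797]
contact_force: [-0.6, -0.7, -1.5]
opening: 0.0138
a (array([ 0.60406456, -0.26089647]), np.float64(0.6066305958500533), 2498)
```

```bash
python3 -m jog '[[[0,0,-0.015],[0,0,0]],[[0,0,-0.03],[0,0,0]],[[0,0,-0.03],[0,0,0]],[[0,0,-0.03],[0,0,0]]]' | grep -E 'contact|open'
python3 go.py w 0.4397 -0.1549 0.138 114
```

```text
contact_force: [0.8, -0.2, -1.0]
opening: 0.0139
pos [0.4394 0.0627 0.1389] tgt [ 0.4397 -0.1549  0.138 ] shift [-0.0882  0.199   0.0005] turn [-0.    -0.005 -0.   ] q1,q6 [-0.03  1.12] t 26.9 F [ 0.8 -0.2 -1. ] op 0.0139
```

```bash
python3 -m jog '[[[-0.018,0.04,0],[0,0,0]],[[-0.036,0.08,0],[0,0,0]],[[-0.053,0.12,0],[0,0,0]],[[-0.071,0.16,0],[0,0,0]],[[-0.0884,0.199,0],[0,0,0]]]' >/dev/null
python3 -m jog '[[[0,0,0.008],[0,0,0]],[[0,0,0.018],[0,0,0]],[[0,0,0.02],[0,0,0]],[[0,0,0.02],[0,0,0]],[[0,0,0.02],[0,0,0]]]' | grep -E 'contact|open'
python3 go.py w 0.4397 -0.1549 0.118 114
python3 - <<'E'
from go import *
for n in('scene','top'):
    C=Cam(n); cv2.imwrite(f'pics/hov_{n}.png',C.im)
    if n=='scene': a=cv2.resize(C.im[185:285,235:365],None,fx=6,fy=6,interpolation=2)
    print(n,C.proj([*(B-[.001,-.001]),.03]))
cv2.imwrite('pics/c10.png',a)
E
```

```text
contact_force: [1.0, -0.1, -1.6]
opening: 0.0142
pos [ 0.4398 -0.1539  0.1186] tgt [ 0.4397 -0.1549  0.118 ] shift [-0.0005  0.0009  0.0006] turn [-0.    -0.005  0.001] q1,q6 [-0.5   0.65] t 27.9 F [ 1.  -0.1 -1.6] op 0.0142
scene [[294.85158642 234.20944188]]
top [[316.82890343 228.385162  ]]
```

View pics/c10.png

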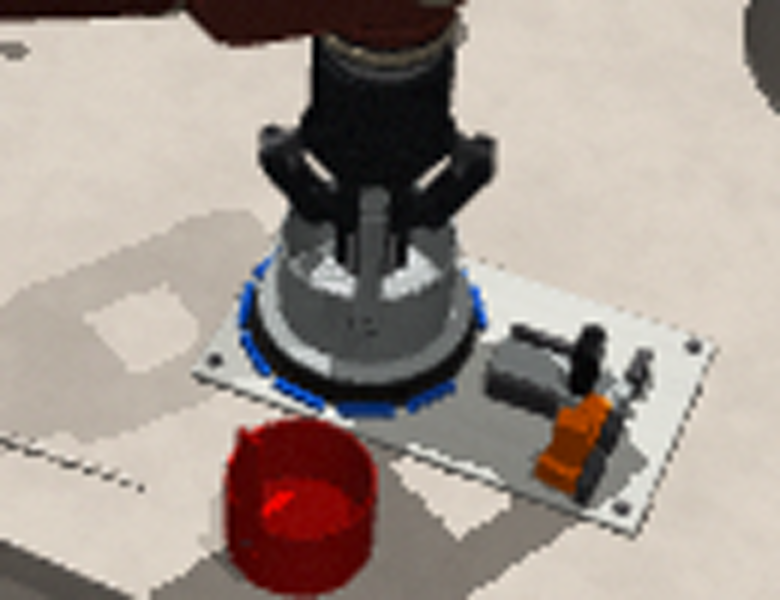

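```bash
python3 - <<'E'
from go import *
from scipy.optimize import least_squares
S=Cam('scene'); g=S.im.max(2).astype(float); pts=[]
for x in range(280,312):
    col=g[235:262,x]; 
    for i in range(len(col)-1):
        if col[i]>75 and col[i+1]<75 and col[min(i+2,len(col)-1)]<60: pts.append((x,235+i+(col[i]-75)/(col[i]-col[i+1]))); break
pts=np.array(pts); print(len(pts),pts[::5].round(1).tolist())
for zb in(.026,.028,.030):
    P=S.plane(pts,zb)[:,:2]; f=least_squares(lambda x:np.linalg.norm(P-x,axis=1)-.066,B,loss='soft_l1',f_scale=.001); print(zb,f.x,np.abs(f.fun).max())
h=cv2.cvtColor(S.im,cv2.COLOR_BGR2HSV); m=cv2.inRange(h,(100,120,60),(125,255,255)); m[:, :262]=0;m[:,330:]=0;m[:215]=0;m[270:]=0
P=S.plane(np.argwhere(m)[:,::-1],.012)[:,:2]; f=least_squares(lambda x:np.linalg.norm(P-x[:2],axis=1)-.0725,B,loss='soft_l1',f_scale=.002); print('collar',f.x,len(P))
E
```

```text
32 [[280.0, 240.8], [285.0, 245.6], [290.0, 247.3], [295.0, 248.1], [300.0, 247.5], [305.0, 246.3], [310.0, 242.8]]
0.026 [ 0.49274313 -0.13132191] 0.0013129810896767846
0.028 [ 0.49120629 -0.13195262] 0.0013125920892384096
0.03 [ 0.48966898 -0.13258294] 0.0013117951069632483
collar [ 0.48862649 -0.1314824 ] 98
```

Centred to within about 1–2 mm in both estimates, level, with bar open and wedge out visible. Lowering slowly.

```bash
python3 -m jog '[[[-0.001,0,0.004],[0,0,0]],[[-0.001,0,0.008],[0,0,0]],[[-0.001,0,0.011],[0,0,0]],[[-0.001,0,0.011],[0,0,0]]]' | grep -E 'pos|contact'
python3 -m jog '[[[0,0,0.002],[0,0,0]],[[0,0,0.004],[0,0,0]],[[0,0,0.005],[0,0,0]],[[0,0,0.005],[0,0,0]]]' | grep -E 'pos|contact'
python3 -m jog '[[[0,0,0.001],[0,0,0]],[[0,0,0.002],[0,0,0]],[[0,0,0.002],[0,0,0]],[[0,0,0.002],[0,0,0]]]' | grep -E 'pos|contact'
```

```text
tool_pos: [0.4383, -0.1551, 0.077]
contact_force: [0.4, 0.1, -1.6]
tool_pos: [0.4387, -0.1553, 0.0726]
contact_force: [-1.4, -0.5, -1.8]
tool_pos: [0.4389, -0.1553, 0.0708]
contact_force: [0.4, -0.0, -2.1]
```

```bash
python3 -m jog '[[[0,0,0.001],[0,0,0]],[[0,0,0.002],[0,0,0]],[[0,0,0.002],[0,0,0]],[[0,0,0.002],[0,0,0]]]' | grep -E 'pos|contact'
python3 -m jog '[[[0,0,0.001],[0,0,0]],[[0,0,0.001],[0,0,0]],[[0,0,0.001],[0,0,0]]]' | grep -E 'pos|contact'
python3 -m jog '[[[0,0,0.001],[0,0,0]],[[0,0,0.001],[0,0,0]],[[0,0,0.001],[0,0,0]]]' | grep -E 'pos|contact'
```

```text
tool_pos: [0.4391, -0.1554, 0.069]
contact_force: [-0.7, 0.2, -0.7]
tool_pos: [0.4392, -0.1555, 0.0689]
contact_force: [-2.7, -0.0, 5.7]
tool_pos: [0.4394, -0.1557, 0.0688]
contact_force: [-4.9, 1.4, 10.0]
```

```bash
python3 -m jog '[[[0,0,-0.002],[0,0,0]],[[0,0,-0.002],[0,0,0]]]' | grep -E 'contact'
python3 -m jog '[[[0,0,0],[0,0,0]],[[0,0,0],[0,0,0]],[[0,0,0],[0,0,0]],[[0,0,0],[0,0,0]],[[0,0,0],[0,0,0]]]' 0.6 | grep -E 'contact|open'
python3 -m jog '[[[0,0,-0.03],[0,0,0]],[[0,0,-0.08],[0,0,0]],[[0,0,-0.12],[0,0,0]],[[0,0,-0.12],[0,0,0]]]' | grep -E 'contact'
python3 go.py w 0.40 0.15 0.22 114
```

```text
contact_force: [-1.7, -2.1, 2.1]
contact_force: [0.6, -0.6, 0.1]
opening: 0.0511
contact_force: [0.4, -0.6, 0.9]
pos [ 0.442  -0.1576  0.2266] tgt [0.4  0.15 0.22] shift [ 0.0865 -0.2981  0.0046] turn [ 0.011 -0.013 -0.   ] q1,q6 [-0.5   0.65] t 31.4 F [ 0.4 -0.6  0.9] op 0.051
```

```bash
python3 -m jog '[[[0.07,-0.21,0],[0,0,0]],[[0.07,-0.21,0],[0,0,0]],[[0.07,-0.21,0],[0,0,0]],[[0.07,-0.21,0],[0,0,0]],[[0.07,-0.21,0],[0,0,0]]]' >/dev/null
python3 - <<'E'
from find import *
from go import B
T=Cam('top');S=Cam('scene'); print(ctrl.get_obs()['tool_pos'])
for n,g,h,r in(('b',(.438,.2655),.056,.0425),('d',(.5125,.382),.044,.02)):
  for C in(T,S):
    try: print(n,cup(C,g,h,r), comp(C,[*g,h-.02]).sum())
    except Exception as e: print(n,'fail',e)
# blob of a in the bay: rim + flange, T
for C in (T,):
  try: print('a', cup(C,tuple(B),.070,.054))
  except Exception as e: print(e)
# handle tips: farthest neutral px from cup centre
for n,c,h,r in(('b',(.4385,.2655),.056,.0425),('d',(.5125,.383),.044,.02)):
    m=comp(T,[*c,h-.02]); P=T.plane(np.argwhere(m)[:,::-1],.135)[:,:2]; Q=T.plane(np.argwhere(m)[:,::-1],h)[:,:2]; k=np.linalg.norm(Q-c,axis=1)>r+.006
    print(n,'handle px',np.argwhere(m)[k][:,::-1].tolist(),P[k].round(4).tolist())
E
```

```text
[0.41623252 0.067016   0.18853304]
b (array([0.43882926, 0.26451935]), 34, np.float64(0.04273517944411144)) 839
b (array([0.43545972, 0.26230693]), 25, np.float64(0.042415926539473334)) 666
d (array([0.5135, 0.381 ]), 0, np.float64(nan)) 108479
d (array([0.5135, 0.381 ]), 0, np.float64(nan)) 145713
a (array([ 0.61819401, -0.13307244]), 0, np.float64(nan))
b handle px [[194, 234], [195, 236], [196, 237], [197, 237], [197, 238], [197, 239], [199, 239], [200, 239], [197, 240], [198, 240], [198, 241], [198, 242], [199, 242], [198, 243], [199, 243], [198, 244], [199, 244], [198, 245], [199, 245], [198, 246], [198, 247], [198, 248], [198, 249], [197, 250], [197, 251], [196, 253], [195, 255], [194, 256], [165, 257], [166, 257], [167, 257], [165, 258], [166, 258], [167, 258], [168, 258], [169, 258], [165, 259], [166, 259], [167, 259], [168, 259], [169, 259], [170, 259], [165, 260], [166, 260], [167, 260], [168, 260], [169, 260], [170, 260], [171, 260], [172, 260], [166, 261], [167, 261], [168, 261], [169, 261], [170, 261], [171, 261], [172, 261], [173, 261], [169, 262]] [[0.4686, 0.2142], [0
[... 418 characters left out ...]
0.2053], [0.4166, 0.208], [0.4111, 0.2107], [0.4084, 0.2134], [0.4057, 0.2927], [0.4057, 0.29], [0.4057, 0.2873], [0.403, 0.2927], [0.403, 0.2899], [0.403, 0.2872], [0.403, 0.2845], [0.403, 0.2817], [0.4003, 0.2926], [0.4003, 0.2899], [0.4003, 0.2872], [0.4003, 0.2844], [0.4003, 0.2817], [0.4003, 0.2789], [0.3975, 0.2926], [0.3975, 0.2898], [0.3975, 0.2871], [0.3975, 0.2844], [0.3975, 0.2816], [0.3975, 0.2789], [0.3975, 0.2762], [0.3975, 0.2734], [0.3948, 0.2898], [0.3948, 0.2871], [0.3948, 0.2843], [0.3948, 0.2816], [0.3948, 0.2788], [0.3948, 0.2761], [0.3948, 0.2734], [0.3948, 0.2706], [0.3921, 0.2815]]
  return _methods._mean(a, axis=axis, dtype=dtype,
  ret = ret.dtype.type(ret / rcount)
```

measure_b is unmoved (T fit (0.4388,0.2645)), but measure_d's old spot is now bare worktop. It has been knocked aside, so I'll find it again later. Going for b now, turning the wrist the roomy way round.

```bash
python3 -m jog '[[[0,0,0],[0,0,-0.15]],[[0,0,0],[0,0,-0.3]],[[0,0,0],[0,0,-0.45]],[[0,0,0],[0,0,-0.6]],[[0,0,0],[0,0,-0.74]]]' >/dev/null
python3 -m jog '[[[0,0,0],[0,0,-0.15]],[[0,0,0],[0,0,-0.3]],[[0,0,0],[0,0,-0.45]],[[0,0,0],[0,0,-0.6]],[[0,0,0],[0,0,-0.74]]]' >/dev/null
python3 -m jog '[[[0,0,0],[0,0,-0.15]],[[0,0,0],[0,0,-0.3]],[[0,0,0],[0,0,-0.45]],[[0,0,0],[0,0,-0.6]],[[0,0,0],[0,0,-0.74]]]' >/dev/null
python3 go.py w 0.399 0.2815 0.17 65.5
python3 - <<'E'
from find import *
S=Cam('scene');T=Cam('top')
for n,C,x0,y0,x1,y1 in(('S',S,165,160,215,225),('T',T,112,180,165,262)):
    m=neutral(C.im)[y0:y1,x0:x1].copy(); k=cv2.connectedComponentsWithStats(m)
    print(n,[((s[:4]+[x0,y0,0,0]).tolist(),int(s[4]),(c+[x0,y0]).round(1).tolist()) for s,c in zip(k[2][1:],k[3][1:]) if s[4]>12])
E
```

```text
pos [0.417  0.0634 0.2186] tgt [0.399  0.2815 0.17  ] shift [0.1203 0.1827 0.0489] turn [ 0.003  0.003 -0.071] q1,q6 [-0.03 -1.1 ] t 33.5 F [0.4 0.4 0. ] op 0.0511
S [([205, 160, 10, 2], 17, [209.3, 160.5]), ([170, 181, 41, 40], 662, [192.6, 203.9])]
T [([122, 223, 25, 15], 247, [135.7, 230.4]), ([112, 254, 32, 8], 77, [130.7, 257.0])]
```

```bash
python3 -m jog '[[[0.024,0.037,0],[0,0,-0.071]],[[0.048,0.073,0],[0,0,-0.071]],[[0.072,0.11,0],[0,0,-0.071]],[[0.096,0.146,0],[0,0,-0.071]],[[0.12,0.183,0],[0,0,-0.071]]]' 0.6 >/dev/null
python3 -m jog '[[[0,0,0.02],[0,0,0]],[[0,0,0.04],[0,0,0]],[[0,0,0.05],[0,0,0]],[[0,0,0.05],[0,0,0]]]' | grep contact
python3 go.py w 0.399 0.2815 0.085 65.5
python3 - <<'E'
from find import *
S=Cam('scene');p=np.array(ctrl.get_obs()['tool_pos'])+[0,0,.03]; print(S.proj(p),S.proj(p-[0,0,.035]))
g=S.im[185:205,170:200].max(2)
for r,y in zip(g,range(185,205)): print(y,' '.join('%3d'%v for v in r))
E
```

```text
contact_force: [-0.0, 0.3, -1.2]
pos [0.3994 0.2819 0.1674] tgt [0.399  0.2815 0.085 ] shift [ 0.0003 -0.0005  0.0824] turn [ 0.     0.001 -0.007] q1,q6 [ 0.46 -0.67] t 34.5 F [-0.   0.3 -1.2] op 0.051
[[182.66980129 185.15513991]] [[184.18475188 192.35327814]]
185  69  63  66 119 131  72  79  79  79  79 169 206 203  44  56   6  16  14  13  52 207 207 207 207 208 209 209 212 210 208
186  99  67  66  60  69  67  69  71  72  70  85 198 205 125  57  11  12  14  11  47 207 208 208 208 209 212 212 211 212 210
187 132  68  69  55  62  68  71  69  69  68  77 161 205 113  55  34  12  13  12  33 176 209 211 211 209 210 208 210 212 210
188 169  67  68  59  63  67  69  71  70  72 114  86 206 150  55  31  13  13  12  32 176 212 212 211 212 211 210 209 211 213
189 203  68  68  63  56  66  69  70  74 119  79  56 134 200  55  43  12  10  38 121 208 208 209 208 208 209 211 209 211 209
190 199 100  67  68  64  96  72 101 113  65  57  56 132 202 122  56  48 132 203 205 207 208 208 206 207 207 208 208 208 208
191 202 132  68  69  58  66  68  67  67  60  58  54  84 182 200 167 200 205 208 206 204 202 20
[... 941 characters left out ...]
  87  92 175 169  70  68 115 178 177 163  61  69  63  67  67  69  67  67  67  68
200 173 172 174 175 174 174 171 171 172 172 173  87  92  92  73  69 120 176 162  59  59  63  66  68  68  66  68  68  68  66
201 175 173 174 174 174 175 177 174 176 176 178 175 173 170 119  69  65 166  83  57  58  63  62  67  66  68  68  69  70  67
202 175 173 175 175 175 175 174 177 177 178 177 177 177 172 120  71  65 130  55  57  57  60  62  65  67  67  70  65  67  70
203 176 177 174 177 174 177 176 176 177 176 177 175 177 176 172  68  59  49  53  56  57  63  63  62  68  67  71  69  67  67
204 180 179 176 175 174 175 175 177 175 176 176 176 176 175 176  70  66  49  52  54  59  62  62  67  65  64  66  70  71  66
```

```bash
python3 -m jog '[[[0,0,0.025],[0,0,0]],[[0,0,0.05],[0,0,0]],[[0,0,0.072],[0,0,0]],[[0,0,0.08],[0,0,0]],[[0,0,0.08],[0,0,0]]]' | grep -E 'pos|contact'
python3 -m jog '[[[0,0,0],[0,0,0]],[[0,0,0],[0,0,0]],[[0,0,0],[0,0,0]],[[0,0,0],[0,0,0]],[[0,0,0],[0,0,0]]]' 0 100 | grep -E 'pos|contact|open|grip'
python3 - <<'E'
from find import *
S=Cam('scene');T=Cam('top')
for C in(T,S):
    try: print('b',cup(C,(.437,.265),.056,.0425))
    except Exception as e: print(e)
E
python3 -m jog '[[[0,0,-0.01],[0,0,0]],[[0,0,-0.04],[0,0,0]],[[0,0,-0.08],[0,0,0]],[[0,0,-0.1],[0,0,0]],[[0,0,-0.1],[0,0,0]]]' | grep -E 'pos|contact|open'
```

```text
tool_pos: [0.4006, 0.2827, 0.0593]
contact_force: [0.0, -0.3, 0.1]
tool_pos: [0.4019, 0.2839, 0.0616]
contact_force: [-0.8, -0.0, 5.5]
opening: 0.0141
grip_force: 97.5
b (array([0.43631823, 0.26655547]), 35, np.float64(0.042506411522018485))
b (array([0.43255263, 0.26202977]), 20, np.float64(0.043009980432605954))
tool_pos: [0.4025, 0.2841, 0.1641]
contact_force: [-0.6, 0.6, -0.9]
opening: 0.014
```

```bash
python3 -m jog '[[[0,0,-0.02],[0,0,0]],[[0,0,-0.04],[0,0,0]],[[0,0,-0.05],[0,0,0]],[[0,0,-0.05],[0,0,0]]]' | grep -E 'pos|contact|open'
python3 go.py w 0.4911 -0.096 0.24 0
```

```text
tool_pos: [0.4003, 0.2831, 0.21]
contact_force: [1.5, -0.1, -1.2]
opening: 0.0141
pos [0.4003 0.2831 0.24  ] tgt [ 0.4911 -0.096   0.24  ] shift [-0.2412 -0.3062 -0.0005] turn [7.000e-03 1.000e-03 1.139e+00] q1,q6 [ 0.46 -0.67] t 36.5 F [ 1.5 -0.1 -1.2] op 0.0141
```

```bash
python3 -m jog '[[[-0.03,-0.038,0],[0,0,0]],[[-0.06,-0.076,0],[0,0,0]],[[-0.09,-0.114,0],[0,0,0]],[[-0.12,-0.153,0],[0,0,0]],[[-0.12,-0.153,0],[0,0,0]]]' >/dev/null
python3 -m jog '[[[0,0,0],[0,0,0.12]],[[0,0,0],[0,0,0.24]],[[0,0,0],[0,0,0.36]],[[0,0,0],[0,0,0.48]],[[0,0,0],[0,0,0.6]]]' >/dev/null
python3 -m jog '[[[0,0,0],[0,0,0.12]],[[0,0,0],[0,0,0.24]],[[0,0,0],[0,0,0.36]],[[0,0,0],[0,0,0.48]],[[0,0,0],[0,0,0.54]]]' >/dev/null
python3 go.py w 0.4911 -0.096 0.24 0
```

```text
pos [0.4439 0.0945 0.2374] tgt [ 0.4911 -0.096   0.24  ] shift [-0.1903  0.0479 -0.0029] turn [ 0.002 -0.002 -0.004] q1,q6 [0.04 0.05] t 38.0 F [ 0.5 -0.  -0.8] op 0.0141
```

```bash
python3 -m jog '[[[-0.045,0.012,0],[0,0,0]],[[-0.09,0.024,0],[0,0,0]],[[-0.135,0.036,0],[0,0,0]],[[-0.175,0.048,0],[0,0,0]],[[-0.19,0.048,0],[0,0,0]]]' >/dev/null
python3 -m jog '[[[0,0,0.01],[0,0,0]],[[0,0,0.03],[0,0,0]],[[0,0,0.05],[0,0,0]],[[0,0,0.06],[0,0,0]],[[0,0,0.06],[0,0,0]]]' | grep contact
python3 go.py w 0.4911 -0.096 0.17 0
python3 - <<'E'
from go import *
S=Cam('scene');T=Cam('top'); cv2.imwrite('pics/b_s.png',S.im); cv2.imwrite('pics/b_t.png',T.im)
cv2.imwrite('pics/c11.png',cv2.resize(S.im[165:265,240:365],None,fx=6,fy=6,interpolation=2))
E
```

```text
contact_force: [-0.2, 0.4, -1.3]
pos [ 0.491  -0.0943  0.1762] tgt [ 0.4911 -0.096   0.17  ] shift [-0.0017  0.0001  0.0062] turn [-0.    -0.004  0.   ] q1,q6 [-0.34 -0.34] t 39.0 F [-0.2  0.4 -1.3] op 0.0138
```

View pics/c11.png

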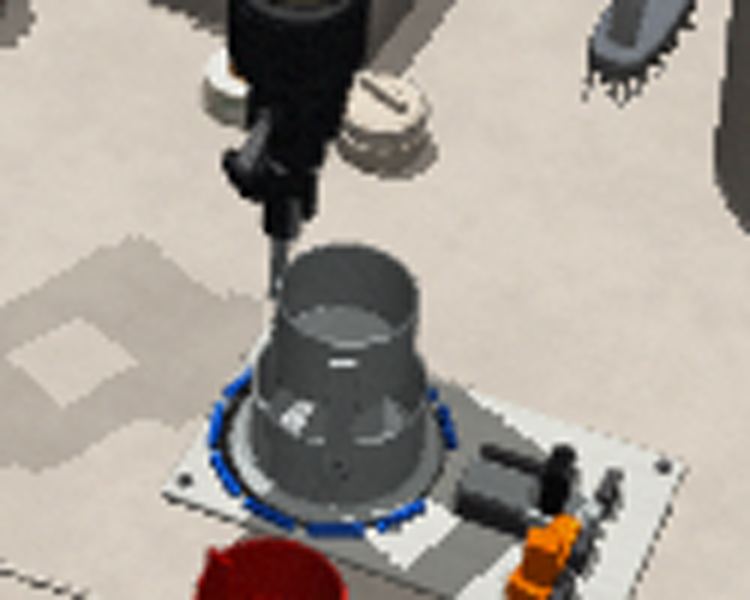

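b hangs level above a (b rim centre about (349,300), a rim centre about (340,395) in the crop). a sits inside the collar, the bar is open and the wedge is out. A small correction toward −y, then lower with force checks.

```bash
python3 -m jog '[[[-0.003,0,0.004],[0,0,0]],[[-0.003,0,0.008],[0,0,0]],[[-0.003,0,0.012],[0,0,0]],[[-0.003,0,0.012],[0,0,0]]]' | grep -E 'pos|contact'
python3 -m jog '[[[0,0,0.004],[0,0,0]],[[0,0,0.008],[0,0,0]],[[0,0,0.012],[0,0,0]],[[0,0,0.012],[0,0,0]]]' | grep -E 'pos|contact'
python3 -m jog '[[[0,0,0.004],[0,0,0]],[[0,0,0.008],[0,0,0]],[[0,0,0.012],[0,0,0]],[[0,0,0.012],[0,0,0]]]' | grep -E 'pos|contact'
```

```text
tool_pos: [0.4926, -0.0991, 0.1365]
contact_force: [0.4, -0.4, -2.7]
tool_pos: [0.4924, -0.099, 0.1242]
contact_force: [0.3, -0.6, -1.7]
tool_pos: [0.4925, -0.099, 0.1123]
contact_force: [0.4, 0.6, -1.9]
```

```bash
python3 -m jog '[[[0.002,0,0.004],[0,0,0]],[[0.002,0,0.009],[0,0,0]],[[0.002,0,0.015],[0,0,0]],[[0.002,0,0.015],[0,0,0]]]' | grep -E 'pos|contact'
python3 -m jog '[[[0,0,0.004],[0,0,0]],[[0,0,0.008],[0,0,0]],[[0,0,0.012],[0,0,0]],[[0,0,0.015],[0,0,0]],[[0,0,0.015],[0,0,0]]]' | grep -E 'pos|contact'
python3 -m jog '[[[0,0,0.002],[0,0,0]],[[0,0,0.004],[0,0,0]],[[0,0,0.005],[0,0,0]],[[0,0,0.005],[0,0,0]]]' | grep -E 'pos|contact'
```

```text
tool_pos: [0.4923, -0.0968, 0.0968]
contact_force: [-0.2, 0.1, -1.5]
tool_pos: [0.4928, -0.097, 0.0825]
contact_force: [-0.8, -0.5, -1.5]
tool_pos: [0.4931, -0.0971, 0.0781]
contact_force: [0.1, 0.1, -1.4]
```

```bash
python3 -m jog '[[[0,0,0.001],[0,0,0]],[[0,0,0.002],[0,0,0]],[[0,0,0.002],[0,0,0]]]' | grep -E 'pos|contact'
python3 -m jog '[[[0,0,0.001],[0,0,0]],[[0,0,0.0015],[0,0,0]],[[0,0,0.0015],[0,0,0]]]' | grep -E 'pos|contact'
python3 -m jog '[[[0,0,0.001],[0,0,0]],[[0,0,0.001],[0,0,0]],[[0,0,0.001],[0,0,0]]]' | grep -E 'pos|contact'
```

```text
tool_pos: [0.4931, -0.0971, 0.0761]
contact_force: [0.8, -0.2, -2.1]
tool_pos: [0.4936, -0.0971, 0.0751]
contact_force: [0.3, 1.1, 0.1]
tool_pos: [0.494, -0.0971, 0.0748]
contact_force: [0.0, 2.6, 5.7]
```

b is on a's floor (contact at the expected height). Release, rise, and locate d.

```bash
python3 -m jog '[[[0,0,-0.001],[0,0,0]],[[0,0,-0.001],[0,0,0]],[[0,0,-0.001],[0,0,0]],[[0,0,-0.001],[0,0,0]],[[0,0,-0.001],[0,0,0]]]' 0.5 | grep -E 'contact|open'
python3 -m jog '[[[0,0,0],[0,0,0]],[[0,0,-0.03],[0,0,0]],[[0,0,-0.08],[0,0,0]],[[0,0,-0.13],[0,0,0]],[[0,0,-0.14],[0,0,0]]]' | grep -E 'pos|contact|open'
python3 -m jog '[[[0,0.05,0],[0,0,0]],[[0,0.1,0],[0,0,0]],[[0,0.1,0],[0,0,0]]]' >/dev/null
python3 - <<'E'
from find import *
S=Cam('scene');T=Cam('top')
for n,C,x0,y0,x1,y1 in(('S',S,160,155,215,225),('T',T,110,180,210,262)):
    m=neutral(C.im)[y0:y1,x0:x1].copy(); k=cv2.connectedComponentsWithStats(m)
    print(n,[((s[:4]+[x0,y0,0,0]).tolist(),int(s[4]),(c+[x0,y0]).round(1).tolist()) for s,c in zip(k[2][1:],k[3][1:]) if s[4]>12])
for n,C,x0,y0,x1,y1 in(('T',T,118,215,152,242),('S',S,165,164,192,205)):
    m=neutral(C.im)
    print(n,x0); 
    for y in range(y0,y1): print(y,''.join('#' if m[y,x] else '.' for x in range(x0,x1)))
E
```

```text
contact_force: [0.4, 0.3, 0.4]
opening: 0.0428
tool_pos: [0.4959, -0.0986, 0.2226]
contact_force: [0.1, 0.1, 1.3]
opening: 0.0428
S [([160, 155, 55, 44], 772, [176.9, 169.0]), ([160, 200, 7, 18], 26, [164.0, 209.7])]
T [([122, 223, 24, 15], 240, [135.6, 230.4]), ([110, 254, 34, 8], 77, [130.3, 257.2])]
T 118
215 ..................................
216 ..................................
217 ..................................
218 ..................................
219 ..................................
220 ..................................
221 ..................................
222 ..................................
223 ..............########............
224 .............###########..........
225 ............###############.......
226 ...........################.......
227 ..........##################......
228 ..........##################......
229 ..........##################......
230 ..........##################......
231 ..........##################......
232 ..........#################.......
233 ...........################.......
234 ...........################.......
235 ....##
[... 880 characters left out ...]
 .....###...................
184 .....###...................
185 .....##########............
186 .....###########...........
187 ......###########..........
188 ......###########..........
189 ......###########..........
190 ......###########..........
191 .......##########..........
192 .......###########.........
193 .......###########.........
194 ........##########.........
195 .........#########.........
196 .........#########.........
197 .........########..........
198 ...........###.............
199 ...........................
200 ...........................
201 ...........................
202 ...........................
203 ...........................
204 ...........................
```

```bash
python3 - <<'E'
from find import *
S=Cam('scene');T=Cam('top')
g=T.plane((136.5,230.5),.044)[0,:2]; print('g',g, T.proj([*(.5115,.3825),.044]))
for C in(T,S):
    try: print('d',cup(C,g,.044,.02))
    except Exception as e: print(e)
print('T tip',T.plane((124.5,235.5),.135)+[.001,-.001,0])
for v in(172,174,176): print('S tip',v,S.plane((169.5,v),.135)+[.001,-.001,0], tri(T,(124.5,235.5),S,(169.5,v)))
# brightness around handle in S
gg=S.im[166:192,162:184].max(2)
for r,y in zip(gg,range(166,192)): print(y,' '.join('%3d'%v for v in r))
gg=T.im[220:241,118:150].max(2)
for r,y in zip(gg,range(220,241)): print(y,' '.join('%3d'%v for v in r))
E
```

```text
g [0.48215453 0.39880761] [[142.29299489 220.50663511]]
d (array([0.48296611, 0.40610058]), 19, np.float64(0.020734119995634754))
d (array([0.47981936, 0.40227083]), 9, np.float64(0.01994636593696879))
T tip [[0.46559173 0.40418649 0.135     ]]
S tip 172 [[0.46942907 0.40153881 0.135     ]] [0.46549064 0.40314231 0.13713469]
S tip 174 [[0.45970112 0.39391213 0.135     ]] [0.46598734 0.40660117 0.12550076]
S tip 176 [[0.4500811  0.38637008 0.135     ]] [0.46649019 0.41010341 0.11372086]
166  80  79  78  80  75  76  79  76  77  76  75  77  77  74  75  75  74  75  81  79 107 212
167  79  79  81  78  77  76  76  78  77  77  78  79  76  77  77  73  73  77  79 105 212 214
168  81  79  77  77  77  77  75  77  78  76  78  79  79  75  74  76  74  82 161 210 212 214
169  79  80  79  80  79  75  76  75  76  79  77  77  76  78  74  74  80 158 212 210 211 212
170  77  79  80  79  77  74  75  77  75  77  78  77  76  76  78  85 211 210 213 211 211 213
171  75  78  80  81  78  76  77  74  74  77  77  76  77  76  81 171 211 213 213 212 213 210
172  77  78  80  80  78  93  76  75  78  76  78  73  77  
[... 3854 characters left out ...]
  61  67  73 101 103 106 105 102 111 108
236 175 174 173 159 149 148 153 158 158  95  83  80  91  93  93  88  71  75  72  67  64  81  77  85  92 107 108 110 107 111 109 116
237 175 176 174 166 159 158 162 166 167 134 118 115 112  96  96  81  75  65  71  71  89 130 109 107 112 141 145 146 145 147 145 150
238 175 174 174 174 173 172 172 175 171 169 161 160 158 147 147 138 121 114 130 134 143 165 150 146 149 170 173 175 174 174 175 176
239 177 175 174 175 176 176 175 178 176 175 174 173 175 172 171 170 162 156 170 172 171 176 174 174 173 177 177 177 177 177 174 177
240 175 175 174 174 176 177 179 175 176 175 176 176 174 174 175 175 174 176 175 175 176 175 175 178 176 176 178 178 174 178 176 176
```

d now stands upright at T≈(137,230), with its handle tip at T (124,236) / S (169,173). That puts its centre at about (0.482,0.404), handle toward −x. Moving there.

```bash
python3 -m jog '[[[0.25,-0.067,0],[0,0,0]],[[0.25,-0.067,0],[0,0,0]],[[0.25,-0.067,0],[0,0,0]],[[0.25,-0.067,0],[0,0,0]],[[0.25,-0.067,0],[0,0,0]]]' 0.6 >/dev/null
python3 -m jog '[[[0.25,-0.067,0],[0,0,0]],[[0.25,-0.067,0],[0,0,0]],[[0.25,-0.067,0],[0,0,0]],[[0.25,-0.067,0],[0,0,0]],[[0.25,-0.067,0],[0,0,0]]]' >/dev/null
python3 -m jog '[[[0,0,0],[0,0,0.14]],[[0,0,0],[0,0,0.28]],[[0,0,0],[0,0,0.42]],[[0,0,0],[0,0,0.56]],[[0,0,0],[0,0,0.7]]]' >/dev/null
python3 -m jog '[[[0,0,0],[0,0,0.14]],[[0,0,0],[0,0,0.28]],[[0,0,0],[0,0,0.42]],[[0,0,0],[0,0,0.56]],[[0,0,0],[0,0,0.7]]]' >/dev/null
python3 go.py w 0.462 0.404 0.17 86
```

```text
pos [0.4633 0.3848 0.2469] tgt [0.462 0.404 0.17 ] shift [ 0.0013 -0.019   0.077 ] turn [-0.003 -0.007  0.233] q1,q6 [0.57 1.98] t 46.0 F [-0.4  0.2 -0.7] op 0.0512
```

```bash
python3 -m jog '[[[0.001,-0.019,0.01],[0,0,0.12]],[[0.001,-0.019,0.03],[0,0,0.233]],[[0.001,-0.019,0.06],[0,0,0.233]],[[0.001,-0.019,0.077],[0,0,0.233]],[[0.001,-0.019,0.077],[0,0,0.233]]]' | grep contact
python3 go.py w 0.462 0.404 0.085 86
python3 - <<'E'
from find import *
S=Cam('scene');T=Cam('top'); p=np.array(ctrl.get_obs()['tool_pos'])+[0,0,.03]; print(S.proj(p),S.proj(p-[0,0,.035]),T.proj(p))
gg=S.im[160:190,160:186].max(2)
for r,y in zip(gg,range(160,190)): print(y,' '.join('%3d'%v for v in r))
print(cup(T,(.481,.405),.044,.02)) if comp(T,[.481,.405,.02]).sum()<2000 else print('occl')
E
```

```text
contact_force: [-1.1, -0.4, 0.3]
pos [0.4598 0.4029 0.1658] tgt [0.462 0.404 0.085] shift [ 0.0021 -0.0014  0.0808] turn [ 0.001 -0.     0.006] q1,q6 [0.6  2.23] t 46.5 F [-1.1 -0.4  0.3] op 0.0512
[[166.37771568 165.73662368]] [[168.07887597 172.88663492]] [[120.74561614 236.061914  ]]
160  11   9   9  18  72  75  71  71  10  14  12  13  13  14  10  11  16  16  72  74  78  76  77  73  74  75
161   8  10   8  17  73  74  75  71   7  14  14  16   9  12  10  12  12  69  75  73  75  74  73  74  75  74
162   6  10   6  15  74  74  72  72  71   9   9  10  13  12  13   7  71  74  75  75  74  74  76  74  73  75
163   8   7   9  14  75  73  72  72  73  63  39  11  10  13  16  72  71  72  73  75  74  73  76  76  74  85
164  10   9  13  74  74  74  73  75  71  36  54  12  10  13  19  73  74  72  73  75  75  75  72  74  85 207
165  15  71  73  78  75  73  74  71  72  31  55  28  14  11   8  16  71  70  71  75  75  75  74  96 206 208
166  70  73  76  76  74  73  72  73  72  70  55  32   9  12  10  15  70  69  73  74  74  74 102 204 207 209
167  73  76  73  75  75  75  74  72  73  69  58  39  15 
[... 1732 characters left out ...]
181 179 180 205 203 201 201 201 204 206 207 207
184  71  73  84 174 176 179 176 176 172 131  60  59  63 142 178 171 184 189 192 196 201 205 206 207 207 205
185  72  81 172 177 179 175 175 174 175 171  62  60  63 105 109  69  78  78  78  79 165 204 205 207 205 205
186 128 174 177 177 172 172 175 175 174 173  87  62  63  55  62  68  68  70  69  71  83 194 204 206 203 205
187 178 179 178 177 176 175 176 177 175 174 115  60  61  63  57  67  67  69  67  66  76 161 204 202 202 204
188 175 177 178 177 174 176 178 177 176 176 134  61  61  66  55  60  69  70  69  73 126  92 205 205 205 205
189 179 176 177 174 176 176 181 177 176 177 173  63  63  66  49  59  70  68  68  89  71  64 133 205 207 205
occl
```

```bash
python3 -m jog '[[[0.001,0,0.025],[0,0,0]],[[0.001,0,0.05],[0,0,0]],[[0.001,0,0.07],[0,0,0]],[[0.001,0,0.078],[0,0,0]],[[0.001,0,0.078],[0,0,0]]]' | grep -E 'pos|contact'
python3 -m jog '[[[0,0,0],[0,0,0]],[[0,0,0],[0,0,0]],[[0,0,0],[0,0,0]],[[0,0,0],[0,0,0]],[[0,0,0],[0,0,0]]]' 0 100 | grep -E 'pos|contact|open|grip'
python3 -m jog '[[[0,0,-0.01],[0,0,0]],[[0,0,-0.05],[0,0,0]],[[0,0,-0.1],[0,0,0]],[[0,0,-0.15],[0,0,0]],[[0,0,-0.15],[0,0,0]]]' | grep -E 'pos|contact|open'
python3 go.py w 0.49 -0.13 0.24 30
```

```text
tool_pos: [0.4634, 0.4047, 0.0609]
contact_force: [0.0, -0.3, 0.4]
tool_pos: [0.4644, 0.4058, 0.0627]
contact_force: [-0.2, 1.2, 5.5]
opening: 0.0138
grip_force: 97.5
tool_pos: [0.4664, 0.4069, 0.2212]
contact_force: [0.8, 0.9, 0.5]
opening: 0.0139
pos [0.4664 0.4069 0.2512] tgt [ 0.49 -0.13  0.24] shift [0.0576 0.5344 0.0058] turn [-0.019 -0.01   0.984] q1,q6 [0.6  2.23] t 48.1 F [0.8 0.9 0.5] op 0.0139
```

```bash
python3 -m jog '[[[0.035,0.25,0],[0,0,0]],[[0.035,0.25,0],[0,0,0]],[[0.035,0.25,0],[0,0,0]],[[0.035,0.25,0],[0,0,0]],[[0.035,0.25,0],[0,0,0]]]' >/dev/null
python3 -m jog '[[[0.02,0.15,0],[0,0,0]],[[0.02,0.15,0],[0,0,0]],[[0.02,0.15,0],[0,0,0]],[[0.02,0.15,0],[0,0,0]],[[0.02,0.15,0],[0,0,0]]]' >/dev/null
python3 -m jog '[[[0,0,0],[0,0,-0.14]],[[0,0,0],[0,0,-0.28]],[[0,0,0],[0,0,-0.42]],[[0,0,0],[0,0,-0.56]],[[0,0,0],[0,0,-0.7]]]' >/dev/null
python3 -m jog '[[[0,0,0],[0,0,-0.14]],[[0,0,0],[0,0,-0.28]],[[0,0,0],[0,0,-0.42]],[[0,0,0],[0,0,-0.56]],[[0,0,0],[0,0,-0.7]]]' >/dev/null
python3 -m jog '[[[0,0,0],[0,0,-0.14]],[[0,0,0],[0,0,-0.28]],[[0,0,0],[0,0,-0.42]],[[0,0,0],[0,0,-0.56]],[[0,0,0],[0,0,-0.7]]]' | grep -E 'contact|open'
python3 go.py w 0.502 -0.152 0.245 30
python3 - <<'E'
from find import *
from go import B
# a / b rims in the top view: edge points near the predicted circles
T=Cam('top'); e=cv2.Canny(cv2.GaussianBlur(T.im,(3,3),0),40,100); p=np.argwhere(e)[:,::-1]
for n,z,r,g in(('a',.070,.054,B),('b',.069,.0425,(.4925,-.1356)),('flange',.0105,.066,B)):
    P=T.plane(p,z)[:,:2]+OFF; c=np.array(g)
    for w in(.008,.005,.003):
        Q=P[abs(np.linalg.norm(P-c,axis=1)-r)<w]; c=least_squares(lambda x:np.linalg.norm(Q-x,axis=1)-r,c,loss='soft_l1',f_scale=.001).x
    print(n,c,len(Q))
E
```

```text
contact_force: [0.3, -0.1, -1.2]
opening: 0.014
pos [0.4916 0.0062 0.2395] tgt [ 0.502 -0.152  0.245] shift [-0.1455 -0.063  -0.0058] turn [ 0.005 -0.    -0.049] q1,q6 [-0.14 -0.62] t 50.6 F [ 0.3 -0.1 -1.2] op 0.014
a [ 0.48771569 -0.13057845] 92
b [ 0.49033976 -0.13953038] 50
flange [ 0.48919102 -0.13535944] 85
```

```bash
python3 -m jog '[[[0,0,-0.01],[0,0,-0.049]],[[0,0,-0.025],[0,0,-0.049]],[[0,0,-0.025],[0,0,-0.049]]]' >/dev/null
python3 go.py w 0.5005 -0.1515 0.263 30
```

```text
pos [0.4932 0.0049 0.2679] tgt [ 0.5005 -0.1515  0.263 ] shift [-0.1398 -0.0706  0.0047] turn [ 0.009  0.003 -0.01 ] q1,q6 [-0.14 -0.66] t 51.0 F [-0.2  0.  -0.7] op 0.0139
```

```bash
python3 -m jog '[[[-0.035,-0.018,0],[0,0,0]],[[-0.07,-0.035,0],[0,0,0]],[[-0.105,-0.053,0],[0,0,0]],[[-0.14,-0.07,0],[0,0,0]],[[-0.14,-0.07,0],[0,0,0]]]' >/dev/null
python3 -m jog '[[[0,0,0],[0,0,0]],[[0,0,0.01],[0,0,0]],[[0,0,0.02],[0,0,0]],[[0,0,0.02],[0,0,0]]]' | grep -E 'contact'
python3 go.py w 0.5005 -0.1515 0.17 30
python3 - <<'E'
from h import *
S=Cam('scene'); p=np.array(ctrl.get_obs()['tool_pos'])+[0,0,.03]; b=p[2]-.0927
X=np.array([-.5,.866]); c=p[:2]+.02*X; print('expect d rim px',S.proj([*(c-[.001,-.001]),b+.044]))
g=S.im.max(2)[190:232,278:318]
for r,y in zip(g,range(190,232)): print(y,' '.join('%3d'%v for v in r))
E
```

```text
contact_force: [-0.5, 0.1, -1.2]
pos [ 0.4987 -0.1505  0.2418] tgt [ 0.5005 -0.1515  0.17  ] shift [-0.002   0.0009  0.0718] turn [ 0.003 -0.003 -0.008] q1,q6 [-0.44 -0.95] t 51.9 F [-0.5  0.1 -1.2] op 0.0138
expect d rim px [[297.12129269 202.1005152 ]]
190 209 208 209 211 210 213 215 215 212 212 212 213 215 212 214 213 211 210 130  86  90  94 101  85  50  52  17  13  16  16  55  84 112 126 133 215 216 218 218 218
191 211 213 213 215 216 213 215 213 212 211 210 213 214 214 213 211 211 210 204  86  84  84  87  92  59  36  15  13  11  17  72 103 128 128 131 215 216 217 219 218
192 212 213 215 214 215 210 212 209 209 212 209 211 213 214 213 213 210 211 212 207 154  82  83  83  61  37  12  15  16  20  74 124 126 131 214 216 217 217 219 217
193 213 214 214 214 215 214 211 214 211 211 210 211 212 211 211 210 212 210 211 210 210 208 112  77  61  36  14  16  15  18  86 126 134 217 218 219 220 220 217 217
194 212 212 214 214 214 213 212 210 211 211 215 211 212 213 215 214 213 213 213 214 213 214 212 207 137  49  36  35  38  51 107 214 216 220 219 220 220 216 217 217
195 215 214 214 214 214 2
[... 5342 characters left out ...]
  70  70  94  73 194 180 214 214 211 214 215
228 181 187 191  73 120  62  58  69 126  40  59  63  62  65  66  67  56  76  72  70  74  66  70  66  72  71  73  69  70  71  69  98  76 172 225 219 212 176 213 211
229 186 179  53  49 122  64  59  60  62 116  62  61  64  64  67  90  85  75  75  73  71  76  75  63  71  70  70  69  69  69  69  96  56 130 175 220 220 223 219 215
230 155  63  25  45 139  63  60  59  77 187  59  59  67 112  79  85  79  73  74  72  80 161 187 181 159 112  70  71  71  69  74  67  68 147 212 221 221 221 220 221
231  86  69  61 143 125 117  59  74  72  76 121 108  82  85  83  86  74  74  72  73  80 162 192 194 190 185 123  70  70  70  82  58  78 102 106 218 220 220 221 219
```

```bash
python3 -m jog '[[[-0.002,0,0.01],[0,0,0]],[[-0.002,0,0.025],[0,0,0]],[[-0.002,0,0.04],[0,0,0]],[[-0.002,0,0.05],[0,0,0]],[[-0.002,0,0.05],[0,0,0]]]' | grep -E 'pos|contact'
python3 -m jog '[[[0,0,0.01],[0,0,0]],[[0,0,0.02],[0,0,0]],[[0,0,0.03],[0,0,0]],[[0,0,0.04],[0,0,0]],[[0,0,0.04],[0,0,0]]]' | grep -E 'pos|contact'
python3 -m jog '[[[0,0,0.006],[0,0,0]],[[0,0,0.012],[0,0,0]],[[0,0,0.018],[0,0,0]],[[0,0,0.022],[0,0,0]],[[0,0,0.022],[0,0,0]]]' | grep -E 'pos|contact'
python3 -m jog '[[[0,0,0.002],[0,0,0]],[[0,0,0.004],[0,0,0]],[[0,0,0.006],[0,0,0]],[[0,0,0.006],[0,0,0]]]' | grep -E 'pos|contact'
```

```text
tool_pos: [0.4995, -0.1531, 0.1616]
contact_force: [-0.1, 0.2, -0.9]
tool_pos: [0.5, -0.1531, 0.1223]
contact_force: [-0.1, -0.4, -1.4]
tool_pos: [0.5009, -0.1534, 0.1017]
contact_force: [-0.4, 0.6, -1.7]
tool_pos: [0.5012, -0.1535, 0.0963]
contact_force: [0.2, -0.6, -1.1]
```

```bash
python3 -m jog '[[[0,0,0.004],[0,0,0]],[[0,0,0.008],[0,0,0]],[[0,0,0.012],[0,0,0]],[[0,0,0.012],[0,0,0]]]' | grep -E 'pos|contact'
python3 -m jog '[[[0,0,0.002],[0,0,0]],[[0,0,0.004],[0,0,0]],[[0,0,0.004],[0,0,0]]]' | grep -E 'pos|contact'
python3 -m jog '[[[0,0,0.001],[0,0,0]],[[0,0,0.0015],[0,0,0]],[[0,0,0.0015],[0,0,0]]]' | grep -E 'pos|contact'
python3 -m jog '[[[0,0,0.001],[0,0,0]],[[0,0,0.0015],[0,0,0]],[[0,0,0.0015],[0,0,0]]]' | grep -E 'pos|contact'
```

```text
tool_pos: [0.5008, -0.1533, 0.0836]
contact_force: [0.5, -0.2, -1.1]
tool_pos: [0.5013, -0.1535, 0.0804]
contact_force: [-0.5, -0.0, -0.7]
tool_pos: [0.5015, -0.1536, 0.0791]
contact_force: [-1.0, 0.0, -1.7]
tool_pos: [0.502, -0.154, 0.0787]
contact_force: [-0.8, -1.0, 5.8]
```

```bash
python3 -m jog '[[[0,0,-0.001],[0,0,0]],[[0,0,-0.001],[0,0,0]],[[0,0,-0.001],[0,0,0]],[[0,0,-0.001],[0,0,0]],[[0,0,-0.001],[0,0,0]]]' 0.5 | grep -E 'contact|open'
python3 -m jog '[[[0,0,0],[0,0,0]],[[0,0,-0.03],[0,0,0]],[[0,0,-0.08],[0,0,0]],[[0,0,-0.12],[0,0,0]],[[0,0,-0.12],[0,0,0]]]' | grep -E 'contact|open'
python3 -m jog '[[[0,0,0],[0,0,0.12]],[[0,0,0],[0,0,0.24]],[[0,0,0],[0,0,0.36]],[[0,0,0],[0,0,0.48]],[[0,0,0],[0,0,0.48]]]' >/dev/null
python3 go.py r 0.0 -0.145 0.2 2
```

```text
contact_force: [-0.2, -0.3, 0.9]
opening: 0.0426
contact_force: [0.1, -0.5, -0.2]
opening: 0.0429
pos [ 0.5006 -0.1537  0.2278] tgt [ 0.495  -0.2769  0.2   ] shift [-0.123  -0.01    0.0275] turn [ 0.004 -0.002 -0.   ] q1,q6 [-0.44 -0.48] t 56.6 F [-0.7 -0.3 -0.2] op 0.0427
```

```bash
python3 -m jog '[[[-0.04,-0.003,0],[0,0,0]],[[-0.08,-0.006,0],[0,0,0]],[[-0.123,-0.006,0],[0,0,0]],[[-0.123,-0.006,0],[0,0,0]],[[-0.123,-0.006,0.04],[0,0,0]]]' >/dev/null
python3 go.py r 0.0 -0.145 0.044 2
```

```text
pos [ 0.5028 -0.2805  0.1942] tgt [ 0.495  -0.2769  0.044 ] shift [ 0.0047 -0.0098  0.1501] turn [0.014 0.005 0.   ] q1,q6 [-0.64 -0.68] t 57.1 F [ 0.7 -0.5  0. ] op 0.0426
```

```bash
python3 -m jog '[[[0.004,-0.007,0.03],[0.01,0,0]],[[0.004,-0.007,0.06],[0.01,0,0]],[[0.004,-0.007,0.09],[0.01,0,0]],[[0.004,-0.007,0.09],[0.01,0,0]],[[0.004,-0.007,0.09],[0.01,0,0]]]' | grep contact
python3 go.py r 0.0 -0.145 0.044 2
```

```text
contact_force: [-0.5, 0.3, 0.7]
pos [ 0.4924 -0.2724  0.0982] tgt [ 0.495  -0.2769  0.044 ] shift [-0.0048  0.0028  0.0541] turn [-0.006 -0.003  0.001] q1,q6 [-0.64 -0.67] t 57.6 F [-0.5  0.3  0.7] op 0.0427
```

```bash
python3 -m jog '[[[-0.004,0.002,0.0],[0,0,0]],[[-0.004,0.002,0.02],[0,0,0]],[[-0.004,0.002,0.04],[0,0,0]],[[-0.004,0.002,0.054],[0,0,0]],[[-0.004,0.002,0.054],[0,0,0]]]' | grep contact
python3 -m jog '[[[0,0,0],[0,0,0]],[[0,0,0],[0,0,0]]]' | grep -E 'pos|contact'
python3 -m jog '[[[0,0,0],[0,0,0]],[[0,0,0],[0,0,0]],[[0,0,0],[0,0,0]],[[0,0,0],[0,0,0]],[[0,0,0],[0,0,0]]]' 0 40 | grep -E 'pos|contact|open|grip'
python3 -m jog '[[[0.007,0,0],[0,0,0]],[[0.014,0,0],[0,0,0]],[[0.021,0,0],[0,0,0]],[[0.025,0,0],[0,0,0]],[[0.025,0,0],[0,0,0]]]' | grep -E 'pos|contact|open'
python3 -m jog '[[[0.002,0,0],[0,0,0]],[[0.004,0,0],[0,0,0]],[[0.006,0,0],[0,0,0]],[[0.006,0,0],[0,0,0]]]' | grep -E 'pos|contact|open'
```

```text
contact_force: [-0.1, -0.0, 0.1]
tool_pos: [0.4956, -0.2776, 0.0159]
contact_force: [0.9, -1.1, 0.5]
tool_pos: [0.4949, -0.2774, 0.0157]
contact_force: [-3.0, -0.0, 5.2]
opening: 0.0231
grip_force: 41.6
tool_pos: [0.4939, -0.2516, 0.0157]
contact_force: [-3.8, 0.2, 7.9]
opening: 0.0231
tool_pos: [0.4939, -0.2487, 0.0158]
contact_force: [-3.5, -7.2, 2.1]
opening: 0.0229
```

```bash
python3 -m jog '[[[0.001,0,0],[0,0,0]],[[0.002,0,0],[0,0,0]],[[0.002,0,0],[0,0,0]],[[0.002,0,0],[0,0,0]]]' | grep -E 'pos|contact|open'
python3 -m jog '[[[0.001,0,0],[0,0,0]],[[0.002,0,0],[0,0,0]],[[0.002,0,0],[0,0,0]],[[0.002,0,0],[0,0,0]]]' | grep -E 'pos|contact|open'
python3 - <<'E'
from go import *
T=Cam('top'); S=Cam('scene')
for n,C in(('T',T),('S',S)):
  for y in(-.058,-.061,-.064): print(n,y,C.proj([*(rack(0,y)-[.001,-.001]),.022]))
g=T.im.max(2)[214:240,328:362]
for r,y in zip(g,range(214,240)): print(y,' '.join('%3d'%v for v in r))
E
```

```text
tool_pos: [0.4938, -0.2487, 0.0159]
contact_force: [-2.5, -14.3, 0.2]
opening: 0.023
tool_pos: [0.4939, -0.2486, 0.016]
contact_force: [-2.4, -20.5, -2.3]
opening: 0.0232
T -0.058 [[336.10014564 227.8007777 ]]
T -0.061 [[337.10657106 227.76413384]]
T -0.064 [[338.1129834  227.72749046]]
S -0.058 [[309.32914243 240.78193785]]
S -0.061 [[310.09159771 241.05020216]]
S -0.064 [[310.85495844 241.31878506]]
214  89  84  95 105  83  67  65 116 135 129 149 157 159 155 155 158 158 148  62  39  47  70  72  71  81  80  82  82  81  83  79  64  78  91
215  87 102  74  92  99  81  63  74 127 136 135 153 159 159 158 159 160 150  59  41  62  73  63  79  79  80  81  80  79  76  70  68  84  92
216  68 101  90  77  94  98  77  62  96 138 126 126 157 160 160 160 161 150  67  51  68  57  73  83  83  80  81  81  82  72  54  75  86  89
217  60  66  88 108  70  94  86  70  60 116 134 124 151 160 162 160 156 138  70  62  53  58  79  81  81  82  83  80  81  58  53  78  84  85
218  84  56  67 108  70  71  98  78  68  80 117 135 153 158 160 157 152 112  65  58  50  72  77  81  81  81  81  81  69  51  66  78  85
[... 2244 characters left out ...]

235 134 115  81  97  88  70  49  44  42  45  66  81  81  80  79  79  81  85 109  95  96  66  66  65  71  81  82  80  75  46  30  33  37  42
236 114  89 101  92  81  60  48  40  41  52  78  81  81  80  81  79  80  95 138 140 132  88  82  85  85 108 109 105  89  55  31  28  32  34
237  95  95 101  83  95  57  43  40  44  70  80  82  79  81  80  80  85 112 150 152 124  90  87  86  88 107 112 107  68  45  31  31  29  29
238 118 104  93 107  88  51  40  40  58  81  81  81  81  82  81  80 101 138 154 129  96  89  88  87 100 107 112 104  48  31  32  29  30  29
239 139 133 118 102  55  41  40  46  73  85  84  83  80  81  80  78 105 144 149 102  89  85  87  91 108 109 110 104  53  29  27  29  31  32
```

Hard stop reached (position constant while force rises to 20 N), so the bar is home. I'll ease off part of the push, open, and go to the wedge fin.

```bash
python3 -m jog '[[[-0.002,0,0],[0,0,0]],[[-0.004,0,0],[0,0,0]],[[-0.004,0,0],[0,0,0]]]' | grep -E 'pos|contact|open'
python3 -m jog '[[[0,0,0],[0,0,0]],[[0,0,0],[0,0,0]],[[0,0,0],[0,0,0]],[[0,0,0],[0,0,0]],[[0,0,0],[0,0,0]]]' 0.5 | grep -E 'pos|contact|open'
python3 -m jog '[[[0,0,-0.04],[0,0,0]],[[0,0,-0.07],[0,0,0]],[[0,0,-0.07],[0,0,0]],[[0,0,-0.07],[0,0,0]]]' | grep -E 'contact'
python3 go.py r -0.062 -0.156 0.115 2
```

```text
tool_pos: [0.4938, -0.2487, 0.0158]
contact_force: [-3.3, -7.7, 3.0]
opening: 0.0229
tool_pos: [0.4934, -0.2455, 0.0142]
contact_force: [0.5, 0.3, -0.4]
opening: 0.0427
contact_force: [-1.0, -0.2, 0.2]
pos [ 0.4944 -0.2461  0.1152] tgt [ 0.4335 -0.2901  0.115 ] shift [-0.0418 -0.0624  0.0004] turn [-0.004 -0.001 -0.   ] q1,q6 [-0.6  -0.63] t 61.9 F [-1.  -0.2  0.2] op 0.0427
```

```bash
python3 -m jog '[[[-0.021,-0.03,0],[0,0,0]],[[-0.0415,-0.06,0],[0,0,0]],[[-0.0415,-0.06,0],[0,0,0]],[[-0.0415,-0.06,0],[0,0,0]],[[-0.0415,-0.06,0],[0,0,0]]]' >/dev/null
python3 -m jog '[[[0,0,0],[0,0,0]],[[0,0,0],[0,0,0]]]' >/dev/null
python3 go.py r -0.062 -0.156 0.042 2
```

```text
pos [ 0.4357 -0.2889  0.1144] tgt [ 0.4335 -0.2901  0.042 ] shift [-0.0013 -0.0019  0.0724] turn [-0.006 -0.002  0.001] q1,q6 [-0.73 -0.76] t 62.5 F [-0.5 -0.2 -0.6] op 0.0427
```

```bash
python3 -m jog '[[[-0.001,-0.002,0.02],[0,0,0]],[[-0.001,-0.002,0.045],[0,0,0]],[[-0.001,-0.002,0.065],[0,0,0]],[[-0.001,-0.002,0.071],[0,0,0]],[[-0.001,-0.002,0.071],[0,0,0]]]' | grep -E 'pos|contact'
python3 -m jog '[[[0,0,0],[0,0,0]],[[0,0,0],[0,0,0]],[[0,0,0],[0,0,0]],[[0,0,0],[0,0,0]],[[0,0,0],[0,0,0]]]' 0 60 | grep -E 'pos|contact|open|grip'
python3 -m jog '[[[0,0.008,0],[0,0,0]],[[0,0.016,0],[0,0,0]],[[0,0.024,0],[0,0,0]],[[0,0.032,0],[0,0,0]],[[0,0.032,0],[0,0,0]]]' | grep -E 'pos|contact|open'
python3 -m jog '[[[0,0.004,0],[0,0,0]],[[0,0.008,0],[0,0,0]],[[0,0.008,0],[0,0,0]]]' | grep -E 'pos|contact|open'
```

```text
tool_pos: [0.4325, -0.2896, 0.0127]
contact_force: [0.2, -0.6, -0.6]
tool_pos: [0.4341, -0.2912, 0.0153]
contact_force: [-0.5, 1.0, 5.7]
opening: 0.0126
grip_force: 60.3
tool_pos: [0.4669, -0.2899, 0.0152]
contact_force: [1.4, 1.6, 6.3]
opening: 0.0124
tool_pos: [0.4744, -0.2896, 0.0153]
contact_force: [0.5, 2.1, 6.2]
opening: 0.0124
```

```bash
python3 -m jog '[[[0,0.001,0],[0,0,0]],[[0,0.003,0],[0,0,0]],[[0,0.003,0],[0,0,0]]]' | grep -E 'pos|contact'
python3 -m jog '[[[0,0.001,0],[0,0,0]],[[0,0.0015,0],[0,0,0]],[[0,0.0015,0],[0,0,0]]]' | grep -E 'pos|contact'
python3 -m jog '[[[0,0.001,0],[0,0,0]],[[0,0.001,0],[0,0,0]],[[0,0.001,0],[0,0,0]]]' | grep -E 'pos|contact'
```

```text
tool_pos: [0.4764, -0.2897, 0.0153]
contact_force: [-3.0, 1.7, 8.9]
tool_pos: [0.477, -0.2897, 0.0152]
contact_force: [-6.2, 1.2, 11.4]
tool_pos: [0.4777, -0.2897, 0.0153]
contact_force: [-7.8, 1.0, 11.3]
```

```bash
python3 -m jog '[[[0,0.001,0],[0,0,0]],[[0,0.001,0],[0,0,0]],[[0,0.001,0],[0,0,0]]]' | grep -E 'pos|contact'
python3 -m jog '[[[0,0.001,0],[0,0,0]],[[0,0.001,0],[0,0,0]],[[0,0.001,0],[0,0,0]]]' | grep -E 'pos|contact|open'
```

```text
tool_pos: [0.4784, -0.2897, 0.0152]
contact_force: [-8.5, 1.4, 12.3]
tool_pos: [0.4789, -0.2897, 0.0152]
contact_force: [-10.4, 0.8, 13.8]
opening: 0.0122
```

```bash
python3 -m jog '[[[0,0.001,0],[0,0,0]],[[0,0.001,0],[0,0,0]],[[0,0.001,0],[0,0,0]],[[0,0.001,0],[0,0,0]]]' | grep -E 'pos|contact|open'
python3 -m jog '[[[0,0.0007,0],[0,0,0]],[[0,0.0007,0],[0,0,0]],[[0,0.0007,0],[0,0,0]],[[0,0.0007,0],[0,0,0]]]' | grep -E 'pos|contact|open'
```

```text
tool_pos: [0.4796, -0.2897, 0.0152]
contact_force: [-11.1, 0.8, 13.5]
opening: 0.0121
tool_pos: [0.48, -0.2897, 0.0152]
contact_force: [-13.6, 1.0, 14.2]
opening: 0.0124
```

Jammed at about 0.046 with 13.6 N. Opening straight away (no back-pull), rising, and checking.

```bash
python3 -m jog '[[[0,0,0],[0,0,0]],[[0,0,0],[0,0,0]],[[0,0,0],[0,0,0]],[[0,0,0],[0,0,0]],[[0,0,0],[0,0,0]]]' 0.5 | grep -E 'pos|contact|open'
python3 -m jog '[[[0,0,-0.04],[0,0,0]],[[0,0,-0.09],[0,0,0]],[[0,0,-0.14],[0,0,0]],[[0,0,-0.18],[0,0,0]],[[0,0,-0.18],[0,0,0]]]' | grep -E 'contact'
python3 -m jog '[[[-0.05,0.03,0],[0,0,0]],[[-0.1,0.06,0],[0,0,0]],[[-0.15,0.09,0],[0,0,0]],[[-0.2,0.12,0],[0,0,0]],[[-0.2,0.12,0],[0,0,0]]]' | grep -E 'pos|contact'
python3 - <<'E'
from find import *
from go import B,rack
T=Cam('top');S=Cam('scene')
for n,C in(('T',T),('S',S)):
    h=cv2.cvtColor(C.im,cv2.COLOR_BGR2HSV); m=cv2.inRange(h,(5,150,60),(22,255,255)); k=cv2.connectedComponentsWithStats(m)
    print(n,'orange',[(s.tolist(),c.round(1).tolist()) for s,c in zip(k[2],k[3]) if 20<s[4]<400 and 200<c[1]<270])
    h0=cv2.imread('pics/top0.png' if n=='T' else 'pics/scene0.png'); hh=cv2.cvtColor(h0,cv2.COLOR_BGR2HSV); k=cv2.connectedComponentsWithStats(cv2.inRange(hh,(5,150,60),(22,255,255)))
    print(n,'orange at start',[(s.tolist(),c.round(1).tolist()) for s,c in zip(k[2],k[3]) if 20<s[4]<400 and 200<c[1]<270])
    # how far rack hardware and bystanders changed against the first picture
    d=cv2.absdiff(C.im,h0).max(2); x0,y0,x1,y1=(345,195,392,262) if n=='T' else (318,225,362,275)
    print('rack diff',np.mean(d[y0:y1,x0:x1]>40).round(3))
    q=cv2.connectedComponentsWithStats((d>60).astype(np.uint8)); print([(s.tolist()) for s in q[2][1:] if s[4]>60])
e=cv2.Canny(cv2.GaussianBlur(T.im,(3,3),0),40,100); p=np.argwhere(e)[:,::-1]
for n,z,r,g in(('a',.070,.054,B),('b',.069,.0425,(.490,-.137)),('d',.060,.02,(.4915,-.137)),('flange',.0105,.066,B)):
    P=T.plane(p,z)[:,:2]+OFF; c=np.array(g)
    for w in(.006,.004,.003):
        Q=P[abs(np.linalg.norm(P-c,axis=1)-r)<w]; c=least_squares(lambda x:np.linalg.norm(Q-x,axis=1)-r,c,loss='soft_l1',f_scale=.001).x
    print(n,c.round(4),len(Q))
E
```

```text
tool_pos: [0.4821, -0.2886, 0.0131]
contact_force: [0.1, 0.5, -0.6]
opening: 0.0429
contact_force: [0.8, -0.7, 0.7]
tool_pos: [0.6106, -0.4869, 0.1901]
contact_force: [-1.3, 0.5, -0.0]
T orange [([365, 215, 10, 21, 142], [368.9, 226.6])]
T orange at start [([365, 217, 10, 21, 139], [368.9, 228.0])]
rack diff 0.045
[[335, 124, 210, 221, 13214], [296, 207, 41, 45, 1049], [224, 210, 43, 38, 528], [134, 213, 26, 16, 243], [167, 231, 37, 31, 535], [247, 303, 20, 6, 72], [187, 312, 193, 108, 7732], [23, 357, 65, 63, 1739], [269, 372, 35, 29, 468], [303, 401, 15, 19, 84]]
S orange [([159, 206, 10, 14, 35], [163.8, 212.7]), ([329, 242, 12, 16, 106], [334.2, 249.5])]
S orange at start [([328, 243, 12, 16, 108], [333.7, 250.4])]
rack diff 0.053
[[183, 107, 21, 9, 105], [139, 111, 323, 143, 10492], [0, 112, 138, 126, 3794], [305, 118, 57, 16, 352], [117, 130, 22, 37, 76], [228, 200, 35, 34, 778], [282, 207, 29, 32, 288], [17, 219, 69, 69, 2135], [278, 229, 33, 23, 160], [233, 243, 222, 69, 4545], [57, 244, 143, 123, 6126], [194, 261, 26, 48, 483], [279, 266, 11, 8, 67], [221, 310, 21, 42, 324], [135, 344, 94, 54, 2018]]
a [ 0.4874 -0.1318] 93
b [ 0.4849 -0.1381] 81
d [ 0.4922 -0.1358] 36
flange [ 0.4894 -0.1359] 125
```

```bash
python3 - <<'E'
from h import *
for n,x0,y0,x1,y1 in(('top',346,218,364,238),('scene',312,232,334,252)):
    C=Cam(n); h0=cv2.imread(f'pics/{n}0.png')
    a,b=[cv2.GaussianBlur(i[y0:y1,x0:x1].max(2),(3,3),0).astype(np.float32) for i in(h0,C.im)]
    print(n,'shift px (now vs start)',cv2.phaseCorrelate(a,b,cv2.createHanningWindow(a.shape[::-1],cv2.CV_32F)))
    for i in(a,b): m=np.argwhere(i<45); print(len(m),(m.mean(0)[::-1]+[x0,y0]).round(2))
E
```

```text
top shift px (now vs start) ((0.3096895206530146, -0.13349095991976512), 0.8690046012401581)
269 [355.09 227.27]
255 [355.   227.28]
scene shift px (now vs start) ((0.06319948854151036, -0.05334586810663566), 1.0011510655283928)
55 [322.8  244.62]
50 [323.34 244.56]
```

The keeper bar is back at its starting (home) position in both views, the wedge is jammed, and the measures are nested. Handing in.

```bash
python3 -c "
from station import job
print(job.finish_job())"
```

```text
the job is handed in; nothing more can be done
None
```

I packed and handed in the measures: measure_a sits in the bay, measure_b is inside it and measure_d inside that (measure_c was absent), with the keeper bar home and the wedge jammed at about 46 mm; the hand-in gave no verdict.

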